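Tighten the wax-block trimming clamp with its square key

TASK

Take the slim one of the two square-ended keys out of its holder, seat its end in the square socket of the sloping trimming clamp's screw, and with the key alone turn the screw clockwise as far as it goes, so that the jaw closes on the wax block. Then put the slim key back in its own holder, upright and fully down, and let go of it. Do not touch the clamp with the gripper, and leave the thick key and everything else on the bench where they are.

Things in the scene. Friction and masses are not known exactly. Their poses are not given: they have to be found in the camera images.
- key_slim: the slim key, 145 mm long, about 0.2 kg: a square steel bar 14 x 14 mm, 95 mm long, with a grey plastic handle on top, 60 mm (along its x) by 18 mm (along its y) by 50 mm high (95 to 145 mm above the origin). Origin: centre of the bar's flat lower end; z runs along the key to the handle. It starts upright in holder_slim, its end on the hole's floor.
- key_slim_grip (a point): middle of the slim key's handle, 122 mm above the key's lower end; same axes as the key
- key_thick: the thick key, to be left alone: same build and length, but bar 22 x 22 mm and handle 66 x 22 mm; it does not fit the screw's socket. It starts upright in holder_thick.
- holder_slim: the slim key's holder, a fixed aluminium block 64 x 64 x 60 mm high with a square hole in its top, 19 mm wide and 45 mm deep (floor 15 mm above the bench), its mouth widened by 3 mm all round over the top 3 mm, sides parallel to the block's x and y. Origin: centre of its underside.
- hole_slim (a point): centre of the mouth of holder_slim's hole, at the block's top, 60 mm above the bench; z up
- holder_thick: the thick key's holder, the same block with a hole 27 mm wide and 45 mm deep. Origin: centre of its underside.
- clamp: the trimming clamp, fixed: grey base 150 (x) x 110 (y) x 18 mm, white bed 150 x 100 mm sloping 30 degrees, facing up and to its -x side. Low on the bed the screw, above it the sliding steel jaw, wax block and fixed jaw; highest point 165 mm. Origin: centre of the base's underside. Clamp and holders exchange places from run to run.
- socket (a point): centre of the mouth of the square socket, 17 mm wide, 18 mm deep, mouth widened 3 mm all round over the first 3 mm, in the screw's steel head (40 mm square, 24 mm high). z: screw axis, out of the socket, 30 degrees from vertical towards the clamp's -x; x, y parallel to the socket's sides, turning with the screw. A rib on the round flange points along -x, down the slope at 0.
- clamp_screw (a joint): angle of the clamp screw: 0 open, grows clockwise as seen looking into the socket, stops at 1.30 rad with the jaw closed; starts between 0 and 0.3; stays where it is left
- jar: bystander: amber jar, 56 mm across, 85 mm high; origin under its centre
- reagent: bystander: white bottle, 64 mm across, 160 mm high; origin under its centre
- slide_box: bystander: grey slide box, 87 x 192 x 34 mm high; origin under its centre
- marker: bystander: marker pen lying along its x, 140 mm long, 17 mm thick; origin under its middle
- forceps: bystander: steel forceps lying along their x, 125 mm long, 8 mm high; origin under the middle
- dish: bystander: glass dish, 90 mm across, 16 mm high; origin under its centre
- mould: bystander: open steel mould, 60 x 85 x 20 mm high; origin under its centre
Things that resemble listed ones, but are neither listed nor needed, are in the scene too. Leave any brown or purple look-alike of the key_slim alone.

How it is judged:
By the outcome, as a careful person would: the job done as asked, in the order asked, and still so for the second after the job is handed in, with the robot touching nothing.
It also fails if it takes over 64 s, if anything falls off the work surface, if the arm or the gripper's body presses on something with over 40 N, if the wrist force passes 120 N, or if a joint passes its speed limit or range.

ROBOT

A 6-joint arm with a two-finger parallel gripper is mounted at the origin on the work surface. World frame = base frame: x ahead of the robot, y to its left, z up, the work surface at z = 0. Lengths are in m, angles in rad, forces in N, time in s.
With the tool pointing down it reaches from about 0.325 to 0.9 m from the base axis. Payload 6.1 kg.
Tool frame: the origin (TCP) lies midway between the tips of the shut fingers; the grasp point (between the pads) lies 19 mm behind it; z points along the fingers, y is the line along which they close (so a half turn about z gives the same grasp; the last joint's range is limited). The gripper opens to 87 mm and grips with 3 to 60 N. Pads are 19 mm wide; open, the fingers measure 117 mm over their backs; the gripper's body (75 mm by 190 mm) begins 51 mm behind the grasp point.
Start: joints at [1.223, 0.22, 1.526, -0, 1.395, -0.126], TCP at [0.137, 0.61, 0.223] pointing down, gripper open.
Joint ranges: [-2.98, 2.98], [-0.91, 2.08], [0.09, 2.57], [-1.24, 4.39], [0.2, 2.65], [-2.68, 2.68]. Speed limits (rad/s): [2.57, 2.57, 3.01, 3.14, 3.14, 3.14].

INTERFACE

Orientations are given as a unit quaternion [x, y, z, w].
In Python, from rig import bot, optics gives the robot as it stands. The module is installed in compiled form; this text tells all that it offers.
- The arm moves only by the tool step_arm, never from a script. Its argument "targets" is a list of rows, each an object with "xyz": the shift along the tool's x, y, z in mm, a list of three; "dr": the turn, a rotation vector about the tool's x, y, z in units of 6 degrees (1.0 is 6 degrees), a list of three; "hand": the finger opening in mm, from 0 to 87. A call has exactly 8 rows; each row is the pose to reach, as a shift and turn from the pose commanded when the call began, along the tool's axes at that moment; what a row does not reach only later rows make up. A row lasts 1/10 s, in which the tool goes at most 50 mm and 8.59 degrees, less where a joint would pass 70% of its speed; a pose out of reach is approached as far as the arm can. A call with a gripper value outside its range is refused whole. The fingers move at their own pace and stop on an object; "squeeze" is the grip in N (left out, the last holds). Time passes only in rows, so rows that repeat a pose let the fingers close, or fill a call up. It gives the time, the measured TCP pose, the force, the opening and the grip force at its end, in the units of the state.
- bot.read_state(): the state, without advancing time (a new reading comes with each control period).
- optics.grab_frame(name): name is "side" or "top"; returns a dict with "color" (400x640x3 uint8, red, green, blue), "fx", "fy", "cx", "cy" (pixels), "cam_to_world" (4x4, takes a point from camera to world coordinates). Camera axes: x right, y down, z forward; pixel columns grow to the right and rows downward; lengths in m; the calibration is good to about 2 mm. A picture is of the moment at which its call begins. There is no depth.
- bot.sign_off(): hands the job in; it is judged then, once.
Trained networks look in a picture, given as the dict that the camera call returned (one of the last four; its "shot" number tells which), for a name from the list of things; names that differ only in an ending like _2 or _b are one class to them, and where a whole thing is asked for, a point or a joint stands for the part that bears it (a point fixed in the world has none). Each returns a list of dicts, best first, with "score" (0 to 1); they miss things now and then, are a little off and sometimes report something else, mostly with a low value. They report only what shows in the picture. A call takes as long as a camera call. They do not tell look-alikes from the thing itself.
- optics.spot_in(picture, query): "extent" ([left, top, right, bottom] in pixels, round what is visible of it).
- optics.outline_of(picture, query): "mask" (400x640 bool, what is visible of it) and "extent" ([left, top, right, bottom] in pixels, round what is visible of it).
- optics.spot_point(picture, query): "point" ([column, row] in pixels: a listed point, or the origin of a listed thing).
The state is a dict: "t": time; "joint_positions": joint angles; "qd": joint speeds; "joint_efforts": joint torques, N m; "tool_pos": TCP position; "eef_rot": TCP orientation; "contact_force": force on the tool from outside, world axes, zero at the start; "ft_torque": the same for the moment, N m; "grip_width": finger opening in m; "grasp_force": force on a finger pad.
Only numpy, scipy, OpenCV 4.12 (cv2) and the standard library are available. Lean on these libraries where they do the work, as an engineer would, in place of code of your own. Each camera call takes 0.05 s, during which the arm holds its last target. There are 200 camera calls.

## Working session

There is one attempt and no reset: what is moved stays moved. The work goes in short steps, Python scripts to look and compute and a tool call to move; the robot and the scene stay as the last step left them, time stands still between calls to the robot, and variables do not carry over. Pictures are saved under pics/ and viewed, at most 10 in all, crops included, and the job is handed in when it is done.

Besides the shell and the picture viewer there is one more tool, called as name(argument=value, ...) on one line, values as JSON. step_arm: Moves the arm, as the interface text tells. Its arguments: {"type":"object","properties":{"targets":{"type":"array"},"squeeze":{"type":"number"}},"required":["targets"]}

```bash
mkdir -p pics; cat > h.py <<'E'
import numpy as np, cv2
from rig import bot, optics
from scipy.spatial.transform import Rotation as R
def pix(f,p):
    T=np.array(f["cam_to_world"]);q=np.linalg.inv(T)@np.append(p,1)
    return np.array([f["fx"]*q[0]/q[2]+f["cx"],f["fy"]*q[1]/q[2]+f["cy"]])
def ray(f,uv):
    T=np.array(f["cam_to_world"]);d=np.array([(uv[0]-f["cx"])/f["fx"],(uv[1]-f["cy"])/f["fy"],1])
    return T[:3,3],T[:3,:3]@d
def atz(f,uv,z):
    o,d=ray(f,uv);return o+d*(z-o[2])/d[2]
def tri(a,ua,b,ub):
    o1,d1=ray(a,ua);o2,d2=ray(b,ub)
    s=np.linalg.lstsq(np.c_[d1,-d2],o2-o1,rcond=None)[0]
    p,q=o1+s[0]*d1,o2+s[1]*d2
    return (p+q)/2,np.linalg.norm(p-q)
def save(f,n,box=None,k=1):
    im=f["color"][...,::-1]
    if box: im=im[box[1]:box[3],box[0]:box[2]]
    cv2.imwrite("pics/"+n,cv2.resize(im,None,fx=k,fy=k,interpolation=cv2.INTER_CUBIC))
E
python3 - <<'E'
from h import *
np.set_printoptions(precision=4,suppress=True)
F={n:optics.grab_frame(n) for n in("top","side")}
for n,f in F.items():
    save(f,n+"0.png");print(n,np.array(f["cam_to_world"]),f["fx"],f["cx"],f["cy"])
    for q in["key_slim_grip","key_slim","hole_slim","holder_slim","socket","clamp","key_thick","holder_thick"]:
        print(q,[(np.round(r["point"]).tolist(),round(r["score"],2)) for r in optics.spot_point(f,q)][:4])
print(bot.read_state())
E
```

```text
top [[ 0.019  -0.9918  0.1262  0.4259]
 [-0.9998 -0.0203 -0.0088 -0.0681]
 [ 0.0112 -0.126  -0.992   1.141 ]
 [ 0.      0.      0.      1.    ]] 415.1173318526426 329.5060697447918 203.2607025940087
key_slim_grip [([176.0, 230.0], 0.93), ([215.0, 139.0], 0.91), ([196.0, 184.0], 0.82), ([151.0, 185.0], 0.6)]
key_slim [([194.0, 235.0], 0.92), ([212.0, 190.0], 0.82), ([170.0, 192.0], 0.82), ([223.0, 149.0], 0.73)]
hole_slim [([207.0, 191.0], 0.89)]
holder_slim [([217.0, 194.0], 0.88)]
socket [([313.0, 224.0], 0.79)]
clamp [([306.0, 208.0], 0.72), ([325.0, 139.0], 0.27)]
key_thick [([395.0, 210.0], 0.87)]
holder_thick [([391.0, 207.0], 0.63), ([274.0, 136.0], 0.16)]
side [[ 0.7031 -0.5309  0.4731  0.1339]
 [-0.7111 -0.5188  0.4746 -0.4986]
 [-0.0066 -0.6701 -0.7422  0.7853]
 [ 0.      0.      0.      1.    ]] 372.9930504307206 322.7107444056706 195.88534131933235
key_slim_grip [([251.0, 127.0], 0.9), ([210.0, 138.0], 0.78), ([293.0, 114.0], 0.66), ([228.0, 115.0], 0.64)]
key_slim [([257.0, 159.0], 0.89), ([297.0, 147.0], 0.8), ([221.0, 174.0], 0.69), ([235.0, 146.0], 0.62)]
hole_slim [([256.0, 152.0], 0.72)]
holder_slim [([258.0, 163.0], 0.97), ([254.0, 127.0], 0.72)]
socket [([302.0, 199.0], 0.85)]
clamp [([305.0, 218.0], 0.7)]
key_thick [([380.0, 264.0], 0.7)]
holder_thick [([377.0, 268.0], 0.67)]
{'t': 0.9, 'joint_positions': array([ 1.2229,  0.2204,  1.5265,  0.    ,  1.3947, -0.1261]), 'qd': array([-0.0015, -0.0004,  0.0021, -0.    ,  0.0007, -0.002 ]), 'joint_efforts': array([  0.0001, -49.4557, -38.7714,   0.07  ,   0.0468,   0.    ]), 'tool_pos': array([0.1375, 0.6097, 0.2226]), 'eef_rot': array([ 0.1107,  0.9939,  0.    , -0.    ]), 'contact_force': array([ 0.054 , -0.3591,  1.029 ]), 'ft_torque': array([ 0.0038, -0.0407, -0.0616]), 'grasp_force': 0.0, 'grip_width': 0.0870605964159751}
```

View pics/top0.png

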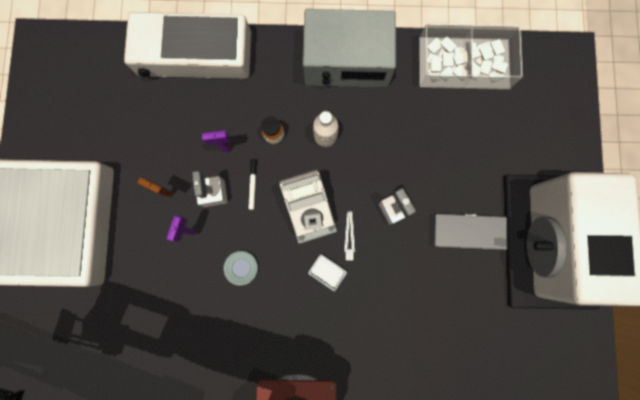

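View pics/side0.png

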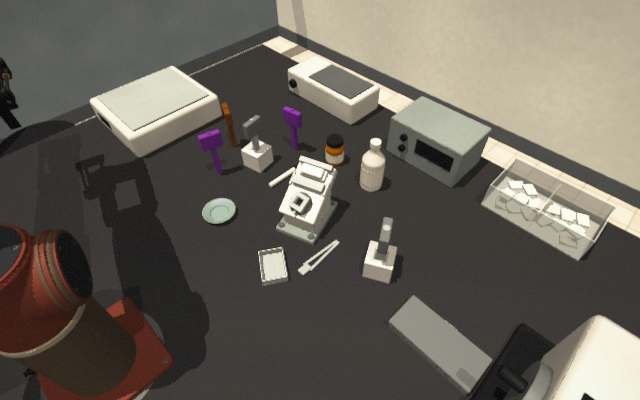

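```bash
python3 - <<'E'
from h import *
np.set_printoptions(precision=4,suppress=True)
F={n:optics.grab_frame(n) for n in("top","side")}
c=lambda f,x,y,w=50,h=40:cv2.resize(f["color"][y-h:y+h,x-w:x+w,::-1],(400,300) if w/h<1.4 else None,interpolation=cv2.INTER_CUBIC)
t,s=F["top"],F["side"]
def cr(f,x,y,w): 
    h=int(w*.75);return cv2.resize(f["color"][y-h:y+h,x-w:x+w,::-1],(400,300),interpolation=cv2.INTER_CUBIC)
cv2.imwrite("pics/crops.png",np.vstack([np.hstack([cr(t,203,187,32),cr(t,398,207,32)]),np.hstack([cr(s,254,145,40),cr(s,382,250,48)])]))
cv2.imwrite("pics/clamp.png",np.hstack([cr(t,308,208,48),cr(s,306,200,56)]))
import pickle;pickle.dump(F,open("F.pkl","wb"))
M={}
for n,f in F.items():
    for q in["key_slim","holder_slim","clamp","holder_thick"]:
        r=optics.outline_of(f,q);M[n,q]=r
        print(n,q,[(np.round(x["extent"]).tolist(),round(x["score"],2),int(x["mask"].sum())) for x in r][:4])
pickle.dump(M,open("M.pkl","wb"))
for n,a,b in[("hole",(207,191),(256,152)),("gripS",(196,184),(251,127)),("socket",(313,224),(302,199)),("clamp",(306,208),(305,218)),("thick",(391,207),(377,268)),("holdS",(217,194),(258,163))]:
    print(n,tri(t,a,s,b))
E
```

```text
top key_slim [([193.0, 172.0, 212.0, 201.0], 0.92, 356), ([172.0, 218.0, 194.0, 242.0], 0.69, 336), ([140.0, 175.0, 172.0, 193.0], 0.68, 284), ([202.0, 130.0, 231.0, 155.0], 0.59, 377)]
top holder_slim []
top clamp []
top holder_thick [([378.0, 196.0, 404.0, 219.0], 0.91, 344)]
side key_slim [([282.0, 107.0, 304.0, 147.0], 0.79, 415), ([242.0, 116.0, 262.0, 150.0], 0.78, 440), ([221.0, 106.0, 238.0, 147.0], 0.72, 303), ([200.0, 130.0, 223.0, 174.0], 0.56, 566)]
side holder_slim [([244.0, 116.0, 262.0, 151.0], 0.72, 429), ([377.0, 219.0, 394.0, 262.0], 0.64, 478), ([242.0, 143.0, 272.0, 171.0], 0.58, 670)]
side clamp [([276.0, 155.0, 338.0, 246.0], 0.7, 3522), ([299.0, 240.0, 341.0, 276.0], 0.7, 359)]
side holder_thick [([363.0, 238.0, 396.0, 283.0], 0.74, 915), ([289.0, 190.0, 313.0, 214.0], 0.73, 376), ([274.0, 154.0, 338.0, 245.0], 0.19, 3552)]
hole (array([0.5942, 0.2496, 0.0389]), np.float64(0.004061621393247111))
gripS (array([0.596 , 0.2519, 0.1305]), np.float64(0.0011536505401691418))
socket (array([ 0.5092, -0.0419,  0.1219]), np.float64(0.014715132911770998))
clamp (array([ 0.5556, -0.0106, -0.0164]), np.float64(0.0069358216494709085))
thick (array([ 0.5658, -0.2509, -0.0123]), np.float64(0.0005473386314307865))
holdS (array([0.5877, 0.2323, 0.01  ]), np.float64(0.003363799095527559))
```

View pics/crops.png

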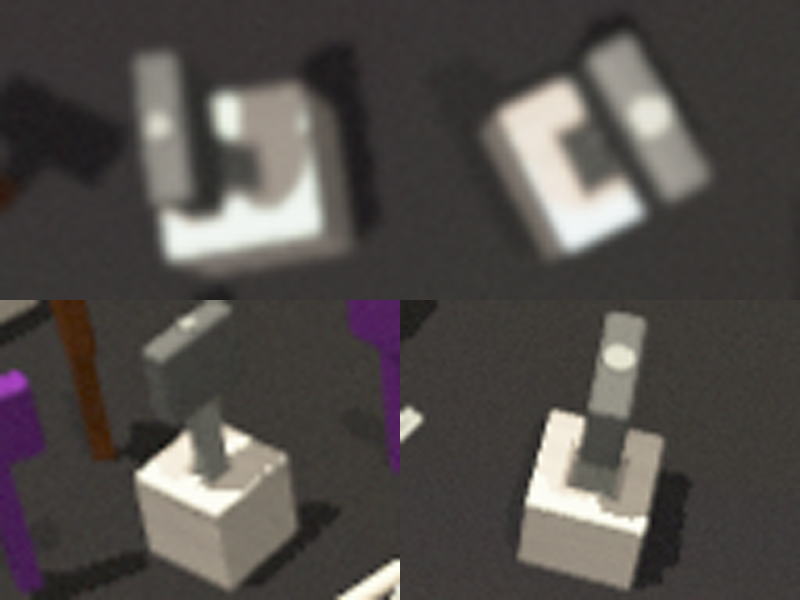

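View pics/clamp.png

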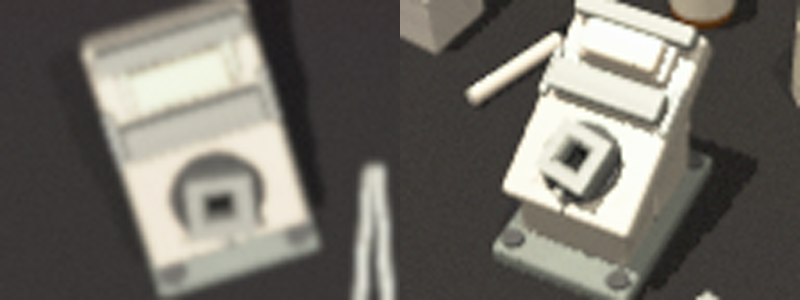

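```bash
cat > fit.py <<'E'
from h import *
import pickle
from scipy.optimize import least_squares
np.set_printoptions(precision=4,suppress=True)
F=pickle.load(open("F.pkl","rb"));t,s=F["top"],F["side"]
T=lambda u,v:np.array([171+u/6.25,163+v/6.25])-.5+.08
S=lambda u,v:np.array([214+u/5,115+v/5])-.4
CT=lambda u,v:np.array([260+u/4.167,172+v/4.167])-.4
CS=lambda u,v:np.array([250+u/3.571,158+v/3.571])-.4
def fit(obs,x0):
    def r(p):
        c,sn=np.cos(p[2]),np.sin(p[2]);o=[]
        for f,uv,l in obs:
            o.append(pix(f,[p[0]+c*l[0]-sn*l[1],p[1]+sn*l[0]+c*l[1],l[2]])-uv)
        return np.concatenate(o)
    q=least_squares(r,x0,loss="soft_l1");print(q.x,np.degrees(q.x[2]));print(r(q.x).reshape(-1,2).round(1).tolist());return q.x
h=.032
H=fit([(t,T(163,262),(-h,h,.06)),(t,T(323,238),(-h,-h,.06)),(t,T(303,82),(h,-h,.06)),
 (s,S(137,175),(-h,h,.06)),(s,S(288,158),(h,-h,.06)),(s,S(218,218),(-h,-h,.06)),(s,S(232,290),(-h,-h,0))],[.594,.25,.1])
K=fit([(t,T(133,55),(.03,.009,.16)),(t,T(175,50),(.03,-.009,.16)),(t,T(190,198),(-.03,-.009,.16)),(t,T(148,205),(-.03,.009,.16)),
 (s,S(145,50),(-.03,.009,.16)),(s,S(163,64),(-.03,-.009,.16)),(s,S(230,8),(.03,-.009,.16))],[.594,.25,.1])
print("clamp")
C=fit([(t,CT(157,297),(-.075,.055,.018)),(t,CT(320,245),(-.075,-.055,.018)),(s,CS(95,255),(-.075,.055,.0)),(s,CS(232,293),(-.075,-.055,0)),(s,CS(312,155),(.075,-.055,.018))],[.55,-.02,.3])
print("socket",tri(t,CT(217,205),s,CS(175,155)),tri(t,(313,224),s,(302,199)))
E
python3 fit.py
```

```text
[0.5933 0.2413 0.1765] 10.115025112414404
[[1.0, -1.2], [-0.3, -1.1], [-0.1, 0.1], [-0.6, 0.4], [-0.1, 0.1], [-0.4, 0.0], [-0.4, 0.5]]
[0.5936 0.2418 0.1799] 10.308869531138042
[[-0.6, -0.2], [0.2, -0.6], [0.9, 0.2], [0.0, 0.2], [-1.6, 0.2], [-0.3, -0.3], [0.8, -0.1]]
clamp
[ 0.551  -0.0207  0.3363] 19.26891831057527
[[0.1, -0.9], [-0.2, -1.2], [-0.5, 1.2], [-1.3, 5.4], [0.4, -0.8]]
socket (array([ 0.5132, -0.034 ,  0.1065]), np.float64(0.0017417348337476011)) (array([ 0.5092, -0.0419,  0.1219]), np.float64(0.014715132911770998))
```

```bash
cat >> h.py <<'E'
def go(p,Rg,state=None):
    st=state or bot.read_state();R0=R.from_quat(st["eef_rot"])
    d=R0.inv().apply(np.array(p)-st["tool_pos"])*1000
    dr=(R0.inv()*Rg).as_rotvec(degrees=True)/6
    print("xyz",d.round(1).tolist(),"dr",dr.round(3).tolist())
def down(az): # tool y azimuth deg
    a=np.radians(az);y=[np.cos(a),np.sin(a),0];z=[0,0,-1]
    return R.from_matrix(np.c_[np.cross(y,z),y,z])
E
python3 -c "
from h import *
go([.5935,.2415,.2226],down(100.2))"
```

```text
xyz [-525.8, -258.9, -0.0] dr [-0.0, 0.0, -3.818]
```

step_arm(targets=[{"xyz": [-50,-25,0],"dr": [0,0,-0.4],"hand": 60},{"xyz": [-90,-45,0],"dr": [0,0,-0.8],"hand": 60},{"xyz": [-130,-64,0],"dr": [0,0,-1.2],"hand": 60},{"xyz": [-170,-84,0],"dr": [0,0,-1.6],"hand": 60},{"xyz": [-210,-104,0],"dr": [0,0,-2],"hand": 60},{"xyz": [-250,-123,0],"dr": [0,0,-2.4],"hand": 60},{"xyz": [-290,-143,0],"dr": [0,0,-2.8],"hand": 60},{"xyz": [-330,-162,0],"dr": [0,0,-3.2],"hand": 60}])

```text
t: 2.2
tool_pos: [0.425, 0.3777, 0.2228]
eef_rot: [-0.057, 0.998, 0.0, 0.0]
contact_force: [-0.1, 0.7, -0.2]
grip_width: 0.0602
grasp_force: 0.0
```

```bash
python3 -c "
from h import *
print(bot.read_state())
go([.5935,.2415,.2226],down(100.2))"
```

```text
{'t': 2.2, 'joint_positions': array([ 5.87855286e-01,  8.57518698e-02,  1.67659693e+00,  2.68840307e-05,
        1.37866123e+00, -1.09799532e+00]), 'qd': array([-0.75804401,  0.15638616, -0.16727394,  0.00289209,  0.00671323,
       -1.16734088]), 'joint_efforts': array([  3.42392743, -44.21060801, -37.25061178,  -0.10159057,
         0.29633526,   1.53609876]), 'tool_pos': array([0.42502721, 0.37772808, 0.22281118]), 'eef_rot': array([-5.74928555e-02,  9.98345875e-01,  1.58734589e-04,  2.44625449e-04]), 'contact_force': array([-0.09628885,  0.65886419, -0.15652607]), 'ft_torque': array([ 0.0674494 , -0.04339263,  0.02448007]), 'grasp_force': 0.0, 'grip_width': 0.06021320495086799}
xyz [-151.7, -154.7, 0.2] dr [0.003, 0.005, -0.601]
```

step_arm(targets=[{"xyz": [-30,-30,0],"dr": [0,0,-0.1],"hand": 60},{"xyz": [-60,-61,0],"dr": [0,0,-0.2],"hand": 60},{"xyz": [-90,-92,0],"dr": [0,0,-0.4],"hand": 60},{"xyz": [-120,-122,0],"dr": [0,0,-0.6],"hand": 60},{"xyz": [-140,-142,0],"dr": [0,0,-0.6],"hand": 60},{"xyz": [-150.5,-154,0],"dr": [0,0,-0.62],"hand": 60},{"xyz": [-150.5,-154,0],"dr": [0,0,-0.62],"hand": 60},{"xyz": [-150.5,-154,0],"dr": [0,0,-0.62],"hand": 60}])

```text
t: 3.0
tool_pos: [0.5899, 0.2437, 0.2223]
eef_rot: [-0.089, 0.996, 0.0, -0.0]
contact_force: [-0.4, 1.1, -0.2]
grip_width: 0.0602
grasp_force: 0.0
```

```bash
python3 -c "
from h import *
f=optics.grab_frame('side');save(f,'s1.png',(190,60,330,165),5)
g=optics.grab_frame('top');
go([.5935,.2415,.2226],down(100.2)); print(bot.read_state()['joint_positions'],bot.read_state()['tool_pos'])"
```

```text
xyz [-3.4, -3.5, -0.1] dr [0.004, -0.005, 0.017]
[ 2.69191683e-01  2.51939715e-01  1.48923667e+00  4.81125602e-04
  1.40092802e+00 -1.48148482e+00] [0.5895591  0.24435734 0.22253657]
```

View pics/s1.png

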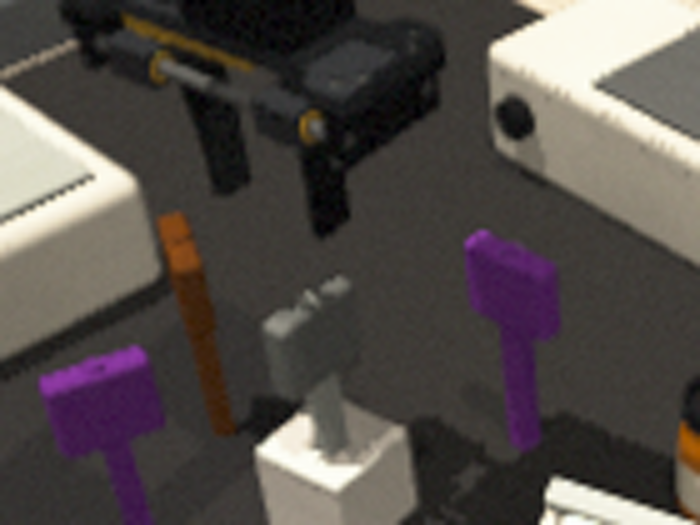

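step_arm(targets=[{"xyz": [-3.4,-3.5,20],"dr": [0,0,0],"hand": 60},{"xyz": [-3.4,-3.5,45],"dr": [0,0,0],"hand": 60},{"xyz": [-3.4,-3.5,70],"dr": [0,0,0],"hand": 60},{"xyz": [-3.4,-3.5,90],"dr": [0,0,0],"hand": 60},{"xyz": [-3.4,-3.5,102],"dr": [0,0,0],"hand": 60},{"xyz": [-3.4,-3.5,104],"dr": [0,0,0],"hand": 60},{"xyz": [-3.4,-3.5,104],"dr": [0,0,0],"hand": 40},{"xyz": [-3.4,-3.5,104],"dr": [0,0,0],"hand": 30}])

```text
t: 3.9
tool_pos: [0.5955, 0.2408, 0.1202]
eef_rot: [-0.089, 0.996, 0.0, 0.001]
contact_force: [-0.8, 0.2, 0.8]
grip_width: 0.0506
grasp_force: 0.0
```

```bash
python3 -c "
from h import *
f=optics.grab_frame('side');g=optics.grab_frame('top')
im=np.hstack([cv2.resize(a['color'][y:y+75,x:x+100,::-1],(400,300),interpolation=cv2.INTER_CUBIC) for a,x,y in((f,205,85),(g,150,145))]);cv2.imwrite('pics/s2.png',im)
go([.5935,.2415,.119],down(100.2)); print(bot.read_state())"
```

```text
xyz [1.9, 1.3, 1.1] dr [0.002, 0.024, 0.003]
{'t': 4.0, 'joint_positions': array([ 2.61220270e-01,  3.45578393e-01,  1.57227700e+00, -6.18434484e-06,
        1.22122785e+00, -1.48794593e+00]), 'qd': array([-0.00367647,  0.00123533,  0.00564785, -0.00238568,  0.00018049,
        0.00102658]), 'joint_efforts': array([ 9.44815041e-02, -5.26218903e+01, -3.61302745e+01, -2.26547651e-02,
        8.06235569e-02,  8.82671320e-04]), 'tool_pos': array([0.5955814 , 0.24057397, 0.12013817]), 'eef_rot': array([-8.90677372e-02,  9.96024781e-01,  2.11927504e-04,  1.23668487e-03]), 'contact_force': array([-0.13311117,  0.23036604,  0.25240395]), 'ft_torque': array([ 0.03365   ,  0.0247094 , -0.00320289]), 'grasp_force': 0.0, 'grip_width': 0.04346392453867668}
```

View pics/s2.png

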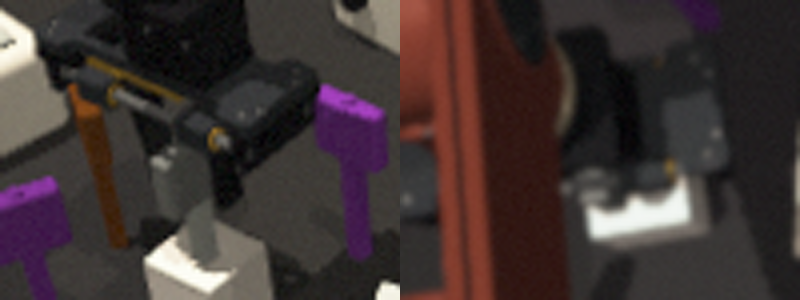

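step_arm(targets=[{"xyz": [0,0,0],"dr": [0,0,0],"hand": 10},{"xyz": [0,0,0],"dr": [0,0,0],"hand": 10},{"xyz": [0,0,0],"dr": [0,0,0],"hand": 10},{"xyz": [0,0,0],"dr": [0,0,0],"hand": 10},{"xyz": [0,0,0],"dr": [0,0,0],"hand": 10},{"xyz": [0,0,0],"dr": [0,0,0],"hand": 10},{"xyz": [0,0,-3],"dr": [0,0,0],"hand": 10},{"xyz": [0,0,-6],"dr": [0,0,0],"hand": 10}], squeeze=50)

```text
t: 4.8
tool_pos: [0.594, 0.2402, 0.1239]
eef_rot: [-0.089, 0.996, 0.0, -0.001]
contact_force: [-0.2, 1.7, -3.3]
grip_width: 0.018
grasp_force: 50.0
```

step_arm(targets=[{"xyz": [0,0,-15],"dr": [0,0,0],"hand": 10},{"xyz": [0,0,-30],"dr": [0,0,0],"hand": 10},{"xyz": [0,0,-45],"dr": [0,0,0],"hand": 10},{"xyz": [0,0,-65],"dr": [0,0,0],"hand": 10},{"xyz": [0,0,-85],"dr": [0,0,0],"hand": 10},{"xyz": [0,0,-105],"dr": [0,0,0],"hand": 10},{"xyz": [0,0,-115],"dr": [0,0,0],"hand": 10},{"xyz": [0,0,-115],"dr": [0,0,0],"hand": 10}])

```text
t: 5.6
tool_pos: [0.5962, 0.2403, 0.243]
eef_rot: [-0.089, 0.996, 0.0, 0.003]
contact_force: [0.4, 0.1, -2.6]
grip_width: 0.0176
grasp_force: 50.0
```

```bash
python3 - <<'E'
from h import *
# socket geometry measurement, clear view now?
f=optics.grab_frame('top');s=optics.grab_frame('side')
for q in("socket","clamp","key_slim"):
    for a in(f,s): print(q,[(np.round(r["point"],1).tolist(),round(r["score"],2)) for r in optics.spot_point(a,q)][:3])
cr=lambda a,x,y,w,h:cv2.resize(a["color"][y:y+h,x:x+w,::-1],(400,600),interpolation=cv2.INTER_CUBIC)
cv2.imwrite("pics/c2.png",np.hstack([cr(f,278,168,60,90),cr(s,272,150,72,108)]))
print(bot.read_state()["joint_positions"],bot.read_state()["tool_pos"])
E
```

```text
socket [([312.2, 222.4], 0.93)]
socket [([297.9, 199.6], 0.75)]
clamp [([310.0, 211.0], 0.7), ([253.7, 184.8], 0.2)]
clamp [([304.3, 215.6], 0.83)]
key_slim [([193.5, 228.9], 0.64), ([215.1, 190.3], 0.58), ([169.2, 193.1], 0.53)]
key_slim [([219.9, 172.3], 0.92), ([253.8, 127.6], 0.89), ([295.9, 149.6], 0.77)]
[ 2.61040225e-01  2.49838220e-01  1.46186520e+00 -7.68314032e-05
  1.43160692e+00 -1.48799243e+00] [0.59426272 0.24007798 0.23845898]
```

View pics/c2.png

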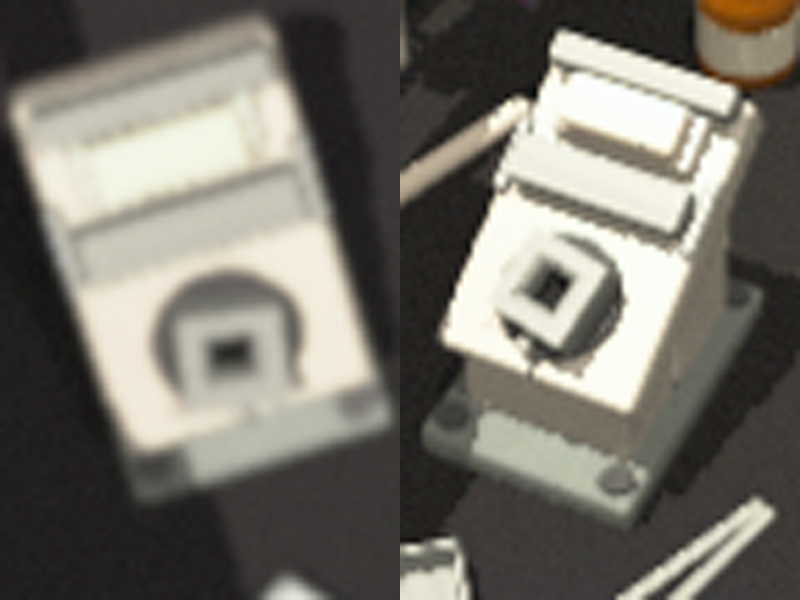

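```bash
cat > fit2.py <<'E'
from fit import *
print('-----')
A=lambda u,v:np.array([278+u/6.667,168+v/6.667])-.42
B=lambda u,v:np.array([272+u/5.556,150+v/5.556])-.42
C=fit([(t,A(138,500),(-.075,.055,.018)),(t,A(390,420),(-.075,-.055,.018)),(s,B(25,452),(-.075,.055,.0)),(s,B(230,525),(-.075,-.055,0)),(s,B(365,290),(.075,-.055,.018))],[.55,-.02,.3])
p1=[A(177,311),A(282,304),A(295,398),A(185,405)];p2=[B(145,232),B(205,262),B(165,345),B(98,308)]
loc=np.array([(1,1),(1,-1),(-1,-1),(-1,1)])*.02
def model(p): # pos, yaw, theta
    Rc=R.from_euler("z",p[3])*R.from_euler("y",-30,degrees=True)*R.from_euler("z",-p[4])
    return p[:3]+Rc.apply(np.c_[loc,np.zeros(4)])
def r(p):
    m=model(p)
    return np.concatenate([np.concatenate([pix(t,m[i])-p1[i],pix(s,m[i])-p2[i]]) for i in range(4)]+[[(p[3]-np.radians(18))*20]])
q=least_squares(r,[.513,-.034,.106,.31,.2],loss="soft_l1");print(q.x,np.degrees(q.x[3:]));print(r(q.x).round(1))
m=(np.mean(p1,0),np.mean(p2,0));print(tri(t,m[0],s,m[1]), tri(t,(312.2,222.4),s,(297.9,199.6)))
c=C[:2];v=q.x[:2]-c;cc,ss=np.cos(C[2]),np.sin(C[2]);print("socket in clamp",v@[cc,ss],v@[-ss,cc])
E
python3 fit2.py
```

```text
[0.5933 0.2413 0.1765] 10.115025112414404
[[1.0, -1.2], [-0.3, -1.1], [-0.1, 0.1], [-0.6, 0.4], [-0.1, 0.1], [-0.4, 0.0], [-0.4, 0.5]]
[0.5936 0.2418 0.1799] 10.308869531138042
[[-0.6, -0.2], [0.2, -0.6], [0.9, 0.2], [0.0, 0.2], [-1.6, 0.2], [-0.3, -0.3], [0.8, -0.1]]
clamp
[ 0.551  -0.0207  0.3363] 19.26891831057527
[[0.1, -0.9], [-0.2, -1.2], [-0.5, 1.2], [-1.3, 5.4], [0.4, -0.8]]
socket (array([ 0.5132, -0.034 ,  0.1065]), np.float64(0.0017417348337476011)) (array([ 0.5092, -0.0419,  0.1219]), np.float64(0.014715132911770998))
-----
[ 0.5492 -0.0224  0.3289] 18.843895087151076
[[-0.5, -0.0], [0.6, -0.5], [-0.6, -0.1], [-0.0, 1.8], [0.2, -0.8]]
[ 0.5131 -0.0366  0.1077  0.2897  0.1379] [16.5995  7.9038]
[-0.1  0.1 -1.  -0.9  0.2 -1.1  1.5  1.4 -0.2 -0.7 -0.1  0.7  0.6  0.5
 -1.2 -0.6 -0.5]
(array([ 0.513 , -0.0367,  0.1081]), np.float64(0.0012286893342219499)) (array([ 0.5089, -0.0361,  0.1166]), np.float64(0.0029534285495619143))
socket in clamp -0.038717841323767606 -0.0018051029190258132
```

```bash
cat >> h.py <<'E'
PSI=18.2
SOCK=np.array([.513,-.036,.107])
KT=np.array([.0015,0,.105]) # key tip in tool frame
def Rs(th): return R.from_euler("z",PSI,degrees=True)*R.from_euler("y",-30,degrees=True)*R.from_euler("z",-th,degrees=True)
def tool(th,h): # key at screw angle th(deg), tip h (m) out of mouth
    Rt=Rs(th)*R.from_euler("y",180,degrees=True)
    return SOCK+h*Rs(0).apply([0,0,1])-Rt.apply(KT),Rt
E
python3 -c "
from h import *
go(*tool(10,.05));print(tool(10,.05)[0])"
```

```text
xyz [204.4, -268.1, -3.1] dr [-0.784, -4.955, 0.328]
[ 0.44067382 -0.06005383  0.24197254]
```

step_arm(targets=[{"xyz": [20,-30,-5],"dr": [-0.1,-0.5,0],"hand": 10},{"xyz": [50,-65,-10],"dr": [-0.2,-1,0.1],"hand": 10},{"xyz": [80,-105,-15],"dr": [-0.3,-1.8,0.1],"hand": 10},{"xyz": [110,-145,-15],"dr": [-0.4,-2.6,0.2],"hand": 10},{"xyz": [140,-185,-12],"dr": [-0.5,-3.4,0.2],"hand": 10},{"xyz": [170,-222,-8],"dr": [-0.65,-4.2,0.3],"hand": 10},{"xyz": [192,-252,-4],"dr": [-0.75,-4.7,0.3],"hand": 10},{"xyz": [204,-268,-3],"dr": [-0.78,-4.95,0.33],"hand": 10}])

```text
t: 6.8
tool_pos: [0.4395, -0.0618, 0.2414]
eef_rot: [-0.068, 0.963, 0.062, 0.252]
contact_force: [-0.0, 0.1, -2.5]
grip_width: 0.0178
grasp_force: 50.0
```

```bash
python3 - <<'E'
from h import *
f=optics.grab_frame('top');s=optics.grab_frame('side')
print(bot.read_state());go(*tool(10,.05))
for q in("key_slim","socket"):
    for a in(f,s): print(q,[(np.round(r["point"],1).tolist(),round(r["score"],2)) for r in optics.spot_point(a,q)][:4])
st=bot.read_state();Rt=R.from_quat(st["eef_rot"]);tip=st["tool_pos"]+Rt.apply(KT)
print("tip",tip,pix(f,tip),pix(s,tip))
cr=lambda a,x,y,w,h:cv2.resize(a["color"][y:y+h,x:x+w,::-1],(400,600),interpolation=cv2.INTER_CUBIC)
cv2.imwrite("pics/c3.png",np.hstack([cr(f,278,168,60,90),cr(s,260,110,80,120)]))
E
```

```text
{'t': 6.9, 'joint_positions': array([-0.65904974, -0.6606817 ,  2.31481616,  0.45679217,  1.20818839,
       -2.47011294]), 'qd': array([ 0.09301199,  0.03664884, -0.04929663, -0.01571004, -0.01695203,
        0.09230736]), 'joint_efforts': array([ -1.6240485 , -12.58039713, -41.72979712,   2.58900248,
        -1.26331285,  -0.92598869]), 'tool_pos': array([ 0.43986483, -0.06254639,  0.24162679]), 'eef_rot': array([-0.06588982,  0.96359889,  0.06184113,  0.25161756]), 'contact_force': array([-0.19586502, -0.96478752, -2.01762903]), 'ft_torque': array([-0.09871335,  0.51227803,  0.02793738]), 'grasp_force': 49.98352934606373, 'grip_width': 0.017789419830792505}
xyz [-1.1, 2.4, 0.5] dr [-0.038, 0.012, -0.052]
key_slim [([316.7, 230.6], 0.78), ([192.7, 233.6], 0.65), ([170.2, 194.0], 0.56)]
key_slim [([293.8, 149.8], 0.74)]
socket [([314.8, 223.3], 0.82)]
socket [([299.6, 199.7], 0.71)]
tip [ 0.49047722 -0.04267903  0.15122529] [314.70903473 228.49348817] [292.47576154 195.49397654]
```

View pics/c3.png

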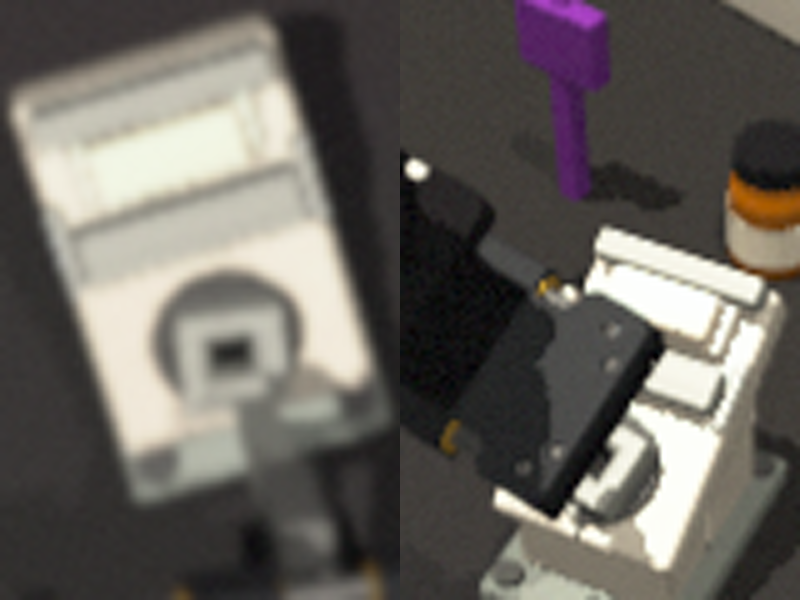

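```bash
python3 - <<'E'
from h import *
np.set_printoptions(precision=1,suppress=True)
f=optics.grab_frame('top');s=optics.grab_frame('side')
st=bot.read_state();Rt=R.from_quat(st["eef_rot"]);print(st["tool_pos"]*1e3,st["qd"]);go(*tool(10,.05))
P=lambda x,y,z:pix(f,st["tool_pos"]+Rt.apply(KT+np.array([x,y,-z])))
crop=lambda p:(np.array(p)+.42-[278,168])*6.667
for z,w,l in((0,.007,.007),(.05,.007,.007),(.0949,.007,.007),(.095,.03,.009),(.145,.03,.009)):
    print(z,[crop(P(a*w,b*l,z)) for a,b in((1,1),(1,-1),(-1,-1),(-1,1))])
print("sock",crop(pix(f,SOCK)))
im=f["color"][160:290,270:370,::-1];im=cv2.resize(im,None,fx=4.6,fy=4.6,interpolation=cv2.INTER_CUBIC)
for z,w,l in((0,.007,.007),(.095,.007,.007),(.095,.03,.009),(.145,.03,.009)):
    q=np.array([P(a*w,b*l,z) for a,b in((1,1),(1,-1),(-1,-1),(-1,1))]);q=(q+.4-[270,160])*4.6
    cv2.polylines(im,[q.astype(np.int32)],True,(0,255,0),1)
cv2.drawMarker(im,tuple(((pix(f,SOCK)+.4-[270,160])*4.6).astype(int).tolist()),(0,0,255),0,12)
cv2.imwrite("pics/c4.png",im)
E
```

```text
[441.9 -58.5 242.7] [ 0.  0.  0. -0.  0. -0.]
xyz [1.6, -1.4, -0.2] dr [0.013, 0.005, 0.02]
0 [array([228.4, 426.4]), array([267. , 420.8]), array([263.4, 385.7]), array([224.6, 391.2])]
0.05 [array([245.9, 489. ]), array([286.3, 483. ]), array([282.6, 446.5]), array([242. , 452.5])]
0.0949 [array([263. , 550.6]), array([305.3, 544.3]), array([301.5, 506.5]), array([259. , 512.8])]
0.095 [array([263.6, 612.9]), array([317.3, 604.7]), array([301.4, 442.7]), array([246.3, 450.7])]
0.145 [array([284.4, 691. ]), array([341. , 682.2]), array([324.9, 513.5]), array([266.8, 522.2])]
sock [234.  353.4]
```

View pics/c4.png

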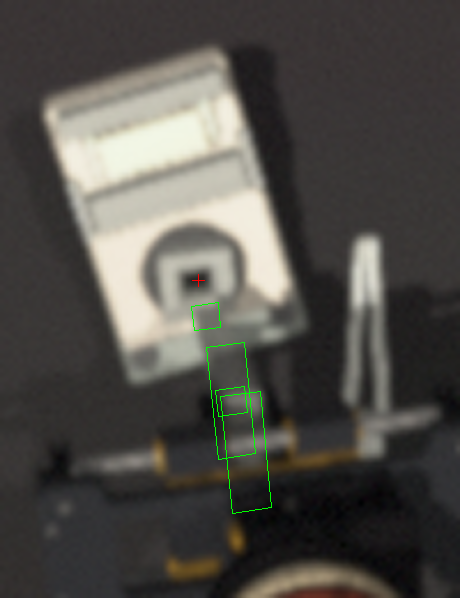

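step_arm(targets=[{"xyz": [0.8,0,8],"dr": [0,0,0],"hand": 10},{"xyz": [1.6,0,16],"dr": [0,0,0],"hand": 10},{"xyz": [1.6,0,24],"dr": [0,0,0],"hand": 10},{"xyz": [1.6,0,32],"dr": [0,0,0],"hand": 10},{"xyz": [1.6,0,38],"dr": [0,0,0],"hand": 10},{"xyz": [1.6,0,42],"dr": [0,0,0],"hand": 10},{"xyz": [1.6,0,42],"dr": [0,0,0],"hand": 10},{"xyz": [1.6,0,42],"dr": [0,0,0],"hand": 10}])

```text
t: 8.0
tool_pos: [0.4601, -0.0533, 0.2055]
eef_rot: [-0.069, 0.963, 0.063, 0.252]
contact_force: [-0.5, -0.5, -1.4]
grip_width: 0.0177
grasp_force: 50.0
```

```bash
cat > look.py <<'E'
from h import *
import sys
np.set_printoptions(precision=1,suppress=True)
f=optics.grab_frame('top')
st=bot.read_state();Rt=R.from_quat(st["eef_rot"]);tip=st["tool_pos"]+Rt.apply(KT)
print("t",st["t"],"tcp",st["tool_pos"]*1e3,"F tool",Rt.inv().apply(st["contact_force"]),"M",st["ft_torque"],"j",st["joint_positions"].round(2),"w",st["grip_width"])
print("tip in socket frame(0) mm",Rs(0).inv().apply(tip-SOCK)*1e3)
e=(Rs(0).inv()*Rt*R.from_euler("y",180,degrees=True)).as_euler("ZYX",degrees=True);print("angle (cw+), tilts",-e[0],e[1:])
if len(sys.argv)>1:
    im=cv2.resize(f["color"][180:260,270:370,::-1],None,fx=8,fy=7.5,interpolation=cv2.INTER_CUBIC)
    for z in(0,.04):
        q=np.array([pix(f,tip+Rt.apply([a*.007,b*.007,-z])) for a,b in((1,1),(1,-1),(-1,-1),(-1,1))])
        cv2.polylines(im,[((q+.45-[270,180])*[8,7.5]).astype(np.int32)],True,(0,255,0),1)
    cv2.imwrite("pics/"+sys.argv[1],im)
E
python3 look.py c5.png
```

```text
t 8.05 tcp [460.2 -53.5 205.7] F tool [ 2.  -0.6  1.5] M [-0.1  0.5  0. ] j [-0.6 -0.6  2.3  0.5  1.1 -2.5] w 0.017495702555159406
tip in socket frame(0) mm [-0.2  0.1  8.3]
angle (cw+), tilts 10.005368688278388 [-0.1 -0. ]
```

View pics/c5.png

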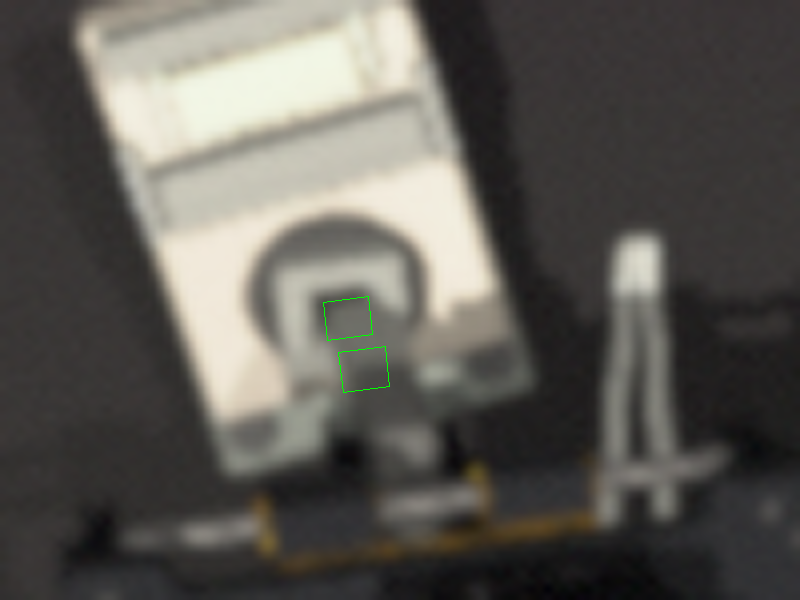

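```bash
python3 - <<'E'
from h import *
f=optics.grab_frame('top');g=f["color"].astype(int).sum(2)//3
print("cols",list(range(302,328)))
for r in range(212,236,2): print(r,g[r,302:328].tolist())
st=bot.read_state();Rt=R.from_quat(st["eef_rot"]);tip=st["tool_pos"]+Rt.apply(KT)
for z in (0,.01,.02,.03,.04,.05,.06): print(z,[pix(f,tip+Rt.apply([-.007,b*.007,-z])).round(1).tolist() for b in(1,-1)])
E
```

```text
cols [302, 303, 304, 305, 306, 307, 308, 309, 310, 311, 312, 313, 314, 315, 316, 317, 318, 319, 320, 321, 322, 323, 324, 325, 326, 327]
212 [206, 169, 131, 109, 102, 102, 100, 100, 101, 103, 105, 106, 107, 109, 109, 110, 110, 109, 117, 158, 202, 226, 232, 233, 233, 233]
214 [145, 112, 108, 114, 117, 120, 126, 129, 131, 134, 138, 145, 149, 151, 156, 159, 162, 153, 123, 103, 143, 200, 226, 233, 233, 233]
216 [112, 108, 136, 160, 173, 178, 178, 178, 181, 179, 181, 183, 184, 186, 191, 191, 188, 175, 138, 99, 111, 167, 218, 230, 232, 231]
218 [101, 109, 144, 176, 187, 186, 174, 157, 149, 143, 136, 126, 120, 131, 153, 175, 186, 180, 149, 106, 105, 162, 214, 227, 227, 227]
220 [98, 99, 134, 172, 187, 180, 152, 107, 77, 83, 89, 92, 94, 101, 112, 134, 156, 165, 150, 112, 103, 159, 209, 215, 192, 173]
222 [112, 97, 123, 166, 185, 180, 154, 110, 83, 93, 104, 107, 107, 107, 106, 106, 112, 116, 115, 98, 108, 141, 170, 181, 161, 144]
224 [157, 117, 119, 155, 178, 179, 155, 125, 109, 104, 106, 108, 110, 109, 107, 108, 109, 109, 109, 114, 128, 137, 140, 140, 140, 138]
226 [204, 173, 144, 150, 171, 1
[... 160 characters left out ...]
23, 104, 98, 94, 88, 85, 86, 86, 86, 101, 119, 136, 140, 137, 126, 105]
230 [204, 204, 197, 180, 156, 142, 134, 132, 134, 133, 119, 100, 84, 76, 71, 71, 71, 70, 69, 79, 107, 138, 143, 137, 124, 106]
232 [202, 201, 198, 180, 142, 117, 118, 124, 128, 118, 104, 92, 79, 72, 72, 72, 70, 70, 70, 68, 72, 81, 84, 78, 78, 80]
234 [170, 161, 158, 155, 147, 145, 144, 143, 130, 109, 93, 84, 73, 69, 71, 73, 71, 72, 71, 70, 66, 68, 72, 69, 65, 68]
0 [[310.0, 219.8], [315.6, 219.0]]
0.01 [[310.5, 221.5], [316.1, 220.7]]
0.02 [[311.0, 223.1], [316.7, 222.4]]
0.03 [[311.4, 224.9], [317.2, 224.1]]
0.04 [[311.9, 226.6], [317.7, 225.8]]
0.05 [[312.4, 228.4], [318.3, 227.5]]
0.06 [[312.9, 230.2], [318.9, 229.3]]
```

step_arm(targets=[{"xyz": [0,0.7,2],"dr": [0,0,0],"hand": 10},{"xyz": [0,0.7,4],"dr": [0,0,0],"hand": 10},{"xyz": [0,0.7,6],"dr": [0,0,0],"hand": 10},{"xyz": [0,0.7,8],"dr": [0,0,0],"hand": 10},{"xyz": [0,0.7,10],"dr": [0,0,0],"hand": 10},{"xyz": [0,0.7,12],"dr": [0,0,0],"hand": 10},{"xyz": [0,0.7,13],"dr": [0,0,0],"hand": 10},{"xyz": [0,0.7,13],"dr": [0,0,0],"hand": 10}])

```text
t: 8.9
tool_pos: [0.466, -0.0504, 0.1939]
eef_rot: [-0.069, 0.963, 0.063, 0.251]
contact_force: [-1.2, 1.2, -3.8]
grip_width: 0.0175
grasp_force: 50.0
```

```bash
python3 look.py
```

```text
t 8.95 tcp [466.  -50.5 194. ] F tool [ 1.6 -1.   1.8] M [-0.2  0.7 -0. ] j [-0.6 -0.5  2.3  0.5  1.1 -2.5] w 0.01738313281232038
tip in socket frame(0) mm [-0.5  1.2 -5.1]
angle (cw+), tilts 10.012052383024592 [-0.  0.]
```

step_arm(targets=[{"xyz": [0,0,2],"dr": [0,0,0],"hand": 10},{"xyz": [0,0,3.5],"dr": [0,0,0],"hand": 10},{"xyz": [0,0,5],"dr": [0,0,0],"hand": 10},{"xyz": [0,0,6.5],"dr": [0,0,0],"hand": 10},{"xyz": [0,0,8],"dr": [0,0,0],"hand": 10},{"xyz": [0,0,9],"dr": [0,0,0],"hand": 10},{"xyz": [0,0,10],"dr": [0,0,0],"hand": 10},{"xyz": [0,0,10],"dr": [0,0,0],"hand": 10}])

```text
t: 9.75
tool_pos: [0.4708, -0.049, 0.1854]
eef_rot: [-0.069, 0.963, 0.063, 0.251]
contact_force: [-0.4, 0.1, -3.7]
grip_width: 0.0177
grasp_force: 50.0
```

```bash
python3 look.py
```

```text
t 9.8 tcp [470.8 -49.  185.4] F tool [ 2.7 -0.2  2.4] M [-0.3  1.   0. ] j [-0.6 -0.5  2.3  0.5  1.  -2.5] w 0.01768951674680314
tip in socket frame(0) mm [ -0.4   1.1 -15.1]
angle (cw+), tilts 10.011031165185663 [-0.1 -0. ]
```

```bash
python3 -c "
from h import *
for a in (22,34,46,58): go(*tool(a,-.0165))"
```

```text
xyz [-0.7, -1.3, 1.4] dr [0.001, 0.009, 1.998]
xyz [-0.6, -1.6, 1.4] dr [0.001, 0.009, 3.998]
xyz [-0.4, -1.9, 1.4] dr [0.002, 0.009, 5.998]
xyz [-0.2, -2.1, 1.4] dr [0.003, 0.009, 7.998]
```

step_arm(targets=[{"xyz": [-0.6,-0.6,1.4],"dr": [0,0,0.8],"hand": 10},{"xyz": [-0.6,-0.7,1.4],"dr": [0,0,1.8],"hand": 10},{"xyz": [-0.6,-0.8,1.4],"dr": [0,0,2.8],"hand": 10},{"xyz": [-0.6,-1,1.4],"dr": [0,0,3.8],"hand": 10},{"xyz": [-0.5,-1.2,1.4],"dr": [0,0,4.8],"hand": 10},{"xyz": [-0.4,-1.4,1.4],"dr": [0,0,5.8],"hand": 10},{"xyz": [-0.3,-1.5,1.4],"dr": [0,0,6.6],"hand": 10},{"xyz": [-0.3,-1.5,1.4],"dr": [0,0,7],"hand": 10}], squeeze=60)

```text
t: 10.6
tool_pos: [0.4713, -0.0497, 0.1853]
eef_rot: [0.281, 0.924, 0.149, 0.211]
contact_force: [-18.8, 0.2, 14.0]
grip_width: 0.0177
grasp_force: 60.0
```

```bash
python3 look.py; python3 -c "
from h import *
for a in (62,74,80,88,92): go(*tool(a,-.0165))"
```

```text
t 10.65 tcp [471.3 -49.7 185.3] F tool [  9.7  -3.2 -20. ] M [0.5 2.7 0.9] j [-0.6 -0.5  2.3  0.5  1.  -1.7] w 0.01765101779677582
tip in socket frame(0) mm [  0.2   1.4 -15.3]
angle (cw+), tilts 52.13691011576482 [0.1 0. ]
xyz [-0.8, -1.2, 1.2] dr [0.005, -0.017, 1.644]
xyz [-0.7, -1.5, 1.2] dr [0.003, -0.018, 3.644]
xyz [-0.7, -1.6, 1.2] dr [0.002, -0.018, 4.644]
xyz [-0.5, -1.8, 1.2] dr [0.001, -0.018, 5.977]
xyz [-0.5, -1.9, 1.2] dr [0.0, -0.018, 6.644]
```

step_arm(targets=[{"xyz": [0.4,0,-1],"dr": [0,0,0.8],"hand": 10},{"xyz": [0.4,0,-1.2],"dr": [0,0,1.8],"hand": 10},{"xyz": [0.4,-0.1,-1.2],"dr": [0,0,2.8],"hand": 10},{"xyz": [0.4,-0.1,-1.2],"dr": [0,0,3.5],"hand": 10},{"xyz": [0.4,-0.2,-1.2],"dr": [0,0,4.2],"hand": 10},{"xyz": [0.4,-0.2,-1.2],"dr": [0,0,4.8],"hand": 10},{"xyz": [0.4,-0.2,-1.2],"dr": [0,0,5.2],"hand": 10},{"xyz": [0.4,-0.2,-1.2],"dr": [0,0,5.2],"hand": 10}])

```text
t: 11.45
tool_pos: [0.4699, -0.0498, 0.1846]
eef_rot: [0.519, 0.815, 0.2, 0.163]
contact_force: [-10.7, 0.1, 3.4]
grip_width: 0.0177
grasp_force: 60.0
```

```bash
python3 look.py
```

```text
t 11.5 tcp [469.9 -49.8 184.6] F tool [ 4.3 -6.4 -6.6] M [0.  2.3 0.5] j [-0.6 -0.5  2.3  0.5  1.  -1.2] w 0.01764477179238633
tip in socket frame(0) mm [ -0.7   2.1 -15.2]
angle (cw+), tilts 83.17452654872314 [ 0.1 -0.1]
```

step_arm(targets=[{"xyz": [0.2,-0.3,0],"dr": [0,0,0.5],"hand": 10},{"xyz": [0.2,-0.3,0],"dr": [0,0,1],"hand": 10},{"xyz": [0.2,-0.3,0],"dr": [0,0,1.3],"hand": 10},{"xyz": [0.2,-0.3,0],"dr": [0,0,1.5],"hand": 10},{"xyz": [0.2,-0.3,0],"dr": [0,0,1.5],"hand": 10},{"xyz": [0.2,-0.3,0],"dr": [0,0,1.5],"hand": 10},{"xyz": [0.2,-0.3,0],"dr": [0,0,1.5],"hand": 10},{"xyz": [0.2,-0.3,0],"dr": [0,0,1.5],"hand": 10}])

```text
t: 12.3
tool_pos: [0.4697, -0.0498, 0.1845]
eef_rot: [0.581, 0.772, 0.212, 0.147]
contact_force: [-8.8, -0.5, 2.8]
grip_width: 0.0174
grasp_force: 60.0
```

```bash
python3 look.py; python3 - <<'E'
from h import *
st=bot.read_state();Rt=R.from_quat(st["eef_rot"]);print("Mtool",Rt.inv().apply(st["ft_torque"]),st["joint_efforts"])
f=optics.grab_frame('top');s=optics.grab_frame('side')
cr=lambda a,x,y,w,h:cv2.resize(a["color"][y:y+h,x:x+w,::-1],(400,600),interpolation=cv2.INTER_CUBIC)
cv2.imwrite("pics/c6.png",np.hstack([cr(f,278,165,60,90),cr(s,260,120,80,120)]))
E
```

```text
t 12.35 tcp [469.7 -49.8 184.5] F tool [ 2.9 -6.2 -6.6] M [-0.1  2.1  0.6] j [-0.6 -0.5  2.3  0.5  1.  -1. ] w 0.01747967772404953
tip in socket frame(0) mm [ -0.6   2.1 -15.1]
angle (cw+), tilts 92.15498485889854 [ 0.1 -0.1]
Mtool [ 2.04867148  0.66989863 -0.23943346] [  0.09736972 -15.85534215 -42.10904002   3.55891362  -3.58695365
   0.20117986]
```

View pics/c6.png

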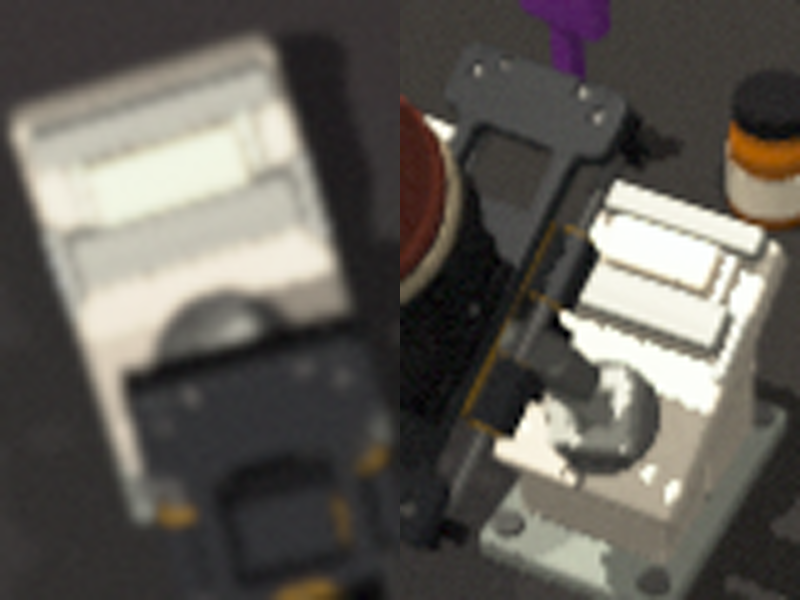

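step_arm(targets=[{"xyz": [0,0,0],"dr": [0,0,0.4],"hand": 10},{"xyz": [0,0,0],"dr": [0,0,0.8],"hand": 10},{"xyz": [0,0,0],"dr": [0,0,1],"hand": 10},{"xyz": [0,0,0],"dr": [0,0,1],"hand": 10},{"xyz": [0,0,0],"dr": [0,0,1],"hand": 10},{"xyz": [0,0,0],"dr": [0,0,1],"hand": 10},{"xyz": [0,0,0],"dr": [0,0,1],"hand": 10},{"xyz": [0,0,0],"dr": [0,0,1],"hand": 10}])

```text
t: 13.25
tool_pos: [0.4697, -0.0498, 0.1845]
eef_rot: [0.62, 0.741, 0.22, 0.136]
contact_force: [-8.9, 0.5, 2.9]
grip_width: 0.0175
grasp_force: 60.2
```

```bash
cat >> look.py <<'E'
print("Mtool",Rt.inv().apply(st["ft_torque"]).round(2),"j6 effort",st["joint_efforts"][5].round(3),"j6",st["joint_positions"][5].round(3))
E
python3 look.py
```

```text
t 13.3 tcp [469.7 -49.8 184.5] F tool [ 3.3 -6.2 -6.8] M [-0.3  2.1  0.9] j [-0.6 -0.5  2.3  0.5  1.  -0.9] w 0.01769130932271549
tip in socket frame(0) mm [ -0.6   2.1 -15.1]
angle (cw+), tilts 98.0970428398097 [ 0.1 -0.1]
Mtool [ 2.1  0.5 -0.6] j6 effort 0.574 j6 -0.935
```

step_arm(targets=[{"xyz": [0,0,0],"dr": [0,0,0.4],"hand": 10},{"xyz": [0,0,0],"dr": [0,0,0.8],"hand": 10},{"xyz": [0,0,0],"dr": [0,0,1.2],"hand": 10},{"xyz": [0,0,0],"dr": [0,0,1.5],"hand": 10},{"xyz": [0,0,0],"dr": [0,0,1.5],"hand": 10},{"xyz": [0,0,0],"dr": [0,0,1.5],"hand": 10},{"xyz": [0,0,0],"dr": [0,0,1.5],"hand": 10},{"xyz": [0,0,0],"dr": [0,0,1.5],"hand": 10}])

```text
t: 14.1
tool_pos: [0.4696, -0.0497, 0.1845]
eef_rot: [0.676, 0.69, 0.229, 0.118]
contact_force: [-9.4, -0.4, 2.5]
grip_width: 0.0179
grasp_force: 60.3
```

```bash
python3 look.py
```

```text
t 14.15 tcp [469.6 -49.7 184.5] F tool [ 0.7 -7.4 -6.5] M [-0.4  2.1  1.1] j [-0.6 -0.5  2.3  0.5  1.  -0.8] w 0.01762324671423839
tip in socket frame(0) mm [ -0.4   2.1 -15.2]
angle (cw+), tilts 107.05986033666106 [ 0.1 -0.1]
Mtool [ 2.3  0.2 -0.8] j6 effort 0.837 j6 -0.779
```

step_arm(targets=[{"xyz": [0,0,0],"dr": [0,0,-0.6],"hand": 10},{"xyz": [0,0,0],"dr": [0,0,-1.2],"hand": 10},{"xyz": [0,0,0],"dr": [0,0,-1.8],"hand": 10},{"xyz": [0,0,0],"dr": [0,0,-2.3],"hand": 10},{"xyz": [0,0,0],"dr": [0,0,-2.5],"hand": 10},{"xyz": [0,0,0],"dr": [0,0,-2.5],"hand": 10},{"xyz": [0,0,0],"dr": [0,0,-2.5],"hand": 10},{"xyz": [0,0,0],"dr": [0,0,-2.5],"hand": 10}])

```text
t: 14.95
tool_pos: [0.4697, -0.0498, 0.1845]
eef_rot: [0.581, 0.772, 0.212, 0.147]
contact_force: [-10.3, 0.3, 3.3]
grip_width: 0.0176
grasp_force: 60.0
```

```bash
python3 look.py
```

```text
t 15.0 tcp [469.7 -49.8 184.5] F tool [ 3.2 -6.8 -7.2] M [0.  2.2 0.4] j [-0.6 -0.5  2.3  0.5  1.  -1. ] w 0.01793425378998904
tip in socket frame(0) mm [ -0.7   2.1 -15.2]
angle (cw+), tilts 92.17881069403066 [ 0.1 -0.1]
Mtool [2.1 0.7 0. ] j6 effort -0.031 j6 -1.039
```

step_arm(targets=[{"xyz": [0.1,-0.2,-0.5],"dr": [0,0,-0.5],"hand": 10},{"xyz": [0.2,-0.4,-0.8],"dr": [0,0,-1],"hand": 10},{"xyz": [0.2,-0.4,-0.8],"dr": [0,0,-1.5],"hand": 10},{"xyz": [0.2,-0.4,-0.8],"dr": [0,0,-2],"hand": 10},{"xyz": [0.2,-0.4,-0.8],"dr": [0,0,-2.2],"hand": 10},{"xyz": [0.2,-0.4,-0.8],"dr": [0,0,-2.2],"hand": 10},{"xyz": [0.2,-0.4,-0.8],"dr": [0,0,-2.2],"hand": 10},{"xyz": [0.2,-0.4,-0.8],"dr": [0,0,-2.2],"hand": 10}])

```text
t: 15.8
tool_pos: [0.4694, -0.0497, 0.1845]
eef_rot: [0.489, 0.833, 0.195, 0.171]
contact_force: [3.6, 2.6, -11.4]
grip_width: 0.0176
grasp_force: 60.0
```

```bash
python3 look.py
```

```text
t 15.85 tcp [469.4 -49.7 184.5] F tool [ 2.3 -1.3 12.7] M [0.1 1.1 0.2] j [-0.6 -0.5  2.3  0.5  1.  -1.3] w 0.017723157154526444
tip in socket frame(0) mm [ -1.1   2.2 -15. ]
angle (cw+), tilts 79.06669604018103 [0.1 0. ]
Mtool [0.9 0.7 0. ] j6 effort -0.051 j6 -1.269
```

step_arm(targets=[{"xyz": [0,0,-0.7],"dr": [0,0,-0.2],"hand": 10},{"xyz": [0,0,-1.4],"dr": [0,0,-0.2],"hand": 10},{"xyz": [0,0,-2],"dr": [0,0,-0.2],"hand": 10},{"xyz": [0,0,-2.5],"dr": [0,0,-0.2],"hand": 10},{"xyz": [0,0,-3],"dr": [0,0,-0.2],"hand": 10},{"xyz": [0,0,-3.5],"dr": [0,0,-0.2],"hand": 10},{"xyz": [0,0,-4],"dr": [0,0,-0.2],"hand": 10},{"xyz": [0,0,-4],"dr": [0,0,-0.2],"hand": 10}])

```text
t: 16.65
tool_pos: [0.4677, -0.0492, 0.1845]
eef_rot: [0.482, 0.837, 0.194, 0.172]
contact_force: [37.3, 7.0, -46.2]
grip_width: 0.018
grasp_force: 60.0
```

```bash
python3 look.py
```

```text
t 16.7 tcp [467.7 -49.2 184.5] F tool [-5.9  7.8 58.4] M [-0.3 -2.4 -0.6] j [-0.6 -0.5  2.3  0.5  1.  -1.3] w 0.017604256024818764
tip in socket frame(0) mm [ -2.2   3.4 -14.3]
angle (cw+), tilts 78.10341741495554 [0.1 0.1]
Mtool [-1.9 -1.7 -0. ] j6 effort 0.068 j6 -1.29
```

```bash
python3 - <<'E'
from h import *
import pickle
F0=pickle.load(open("F.pkl","rb"))["top"];f=optics.grab_frame('top')
b=cv2.imread("pics/c6.png")[:, :400];b=cv2.resize(b,(60,90),interpolation=cv2.INTER_AREA)
c6=np.zeros((400,640,3),np.uint8);c6[165:255,278:338]=b[...,::-1]
# line along slope at y'=+0.025, height along bed: use pixels from bed: param by local x -0.03..0.07, z=.10+.577*(x+.04)
a=np.radians(PSI)
xs=np.arange(-.02,.062,.003)
def prof(im,yl):
    o=[]
    for x in xs:
        p=[SOCK[0]+np.cos(a)*x-np.sin(a)*yl,SOCK[1]+np.sin(a)*x+np.cos(a)*yl,.09+.577*x]
        u=pix(F0,p);o.append(int(cv2.getRectSubPix(im.astype(np.float32).mean(2),(3,1),u.astype(np.float32).tolist()).mean()))
    return o
print((xs*1e3).astype(int).tolist())
for yl in(.03,.036,-.03):
  for n,im in(("init",F0["color"]),("c6",c6),("now",f["color"])): print(yl,n,prof(im,yl))
E
```

```text
[-20, -17, -14, -11, -8, -5, -2, 0, 3, 6, 9, 12, 15, 18, 21, 24, 27, 30, 33, 36, 39, 42, 45, 48, 51, 54, 57, 60]
0.03 init [219, 225, 220, 217, 216, 210, 198, 184, 174, 169, 169, 177, 191, 209, 222, 228, 230, 229, 227, 215, 199, 192, 193, 194, 192, 176, 152, 173]
0.03 c6 [50, 51, 55, 61, 61, 58, 59, 57, 44, 31, 42, 91, 148, 184, 199, 208, 220, 228, 230, 231, 229, 218, 201, 193, 192, 194, 193, 183]
0.03 now [51, 51, 50, 51, 52, 50, 40, 29, 42, 92, 142, 170, 185, 201, 211, 214, 221, 227, 230, 230, 222, 205, 194, 193, 194, 193, 183, 158]
0.036 init [219, 228, 229, 229, 229, 229, 228, 228, 226, 225, 226, 226, 228, 230, 230, 230, 230, 230, 226, 213, 197, 192, 192, 194, 193, 178, 153, 177]
0.036 c6 [51, 50, 52, 57, 59, 58, 59, 59, 48, 37, 48, 103, 167, 198, 204, 210, 221, 229, 230, 230, 227, 215, 200, 193, 193, 194, 193, 177]
0.036 now [51, 51, 51, 51, 51, 46, 35, 30, 68, 134, 184, 203, 206, 207, 206, 207, 216, 226, 229, 228, 219, 203, 194, 192, 194, 194, 183, 157]
-0.03 init [216, 229, 231, 231, 230, 222, 211, 203, 193, 187, 194, 201, 215, 227, 231, 233, 233, 233, 231, 218, 200, 190, 190, 192, 191, 179, 153, 162]
-0.03 c6 [50, 50, 50, 51, 56, 61, 58, 46, 31, 24, 45, 88, 121, 136, 141, 162, 203, 228, 233, 233, 230, 215, 196, 190, 191, 192, 191, 180]
-0.03 now [119, 131, 139, 144, 140, 134, 129, 128, 127, 123, 124, 126, 132, 148, 186, 220, 231, 233, 233, 232, 222, 204, 192, 190, 192, 192, 184, 155]
```

```bash
cat >> h.py <<'E'
SOCK=SOCK+Rs(0).apply([-.0006,.0021,0])
E
python3 -c "
from h import *
for a in (72,54,36): go(*tool(a,-.0145))"
```

```text
xyz [-1.3, 1.7, 0.1] dr [0.021, -0.022, -1.017]
xyz [-1.2, 2.2, 0.1] dr [0.024, -0.019, -4.017]
xyz [-1.0, 2.5, 0.2] dr [0.027, -0.015, -7.017]
```

step_arm(targets=[{"xyz": [-0.8,1,2],"dr": [0,0,0],"hand": 10},{"xyz": [-1.6,2.1,3.2],"dr": [0,0,-0.8],"hand": 10},{"xyz": [-1.6,2.2,3.2],"dr": [0,0,-1.8],"hand": 10},{"xyz": [-1.6,2.4,3.2],"dr": [0,0,-2.8],"hand": 10},{"xyz": [-1.5,2.6,3.2],"dr": [0,0,-3.8],"hand": 10},{"xyz": [-1.5,2.7,3.2],"dr": [0,0,-4.8],"hand": 10},{"xyz": [-1.4,2.8,3.2],"dr": [0,0,-5.8],"hand": 10},{"xyz": [-1.3,2.9,3.2],"dr": [0,0,-6.5],"hand": 10}])

```text
t: 17.55
tool_pos: [0.4701, -0.0495, 0.1852]
eef_rot: [0.171, 0.951, 0.123, 0.225]
contact_force: [-3.0, 1.8, -12.2]
grip_width: 0.0177
grasp_force: 60.0
```

```bash
python3 look.py;python3 -c "
from h import *
for a in (18,6,): go(*tool(a,-.0145))"
```

```text
t 17.6 tcp [470.2 -49.5 185.2] F tool [ 8.6 -4.  10. ] M [-0.2  2.6  0.3] j [-0.6 -0.5  2.3  0.5  1.  -2. ] w 0.01779683970358353
tip in socket frame(0) mm [ -0.8  -0.3 -14.8]
angle (cw+), tilts 38.447209488412014 [ 0.3 -0. ]
Mtool [1.1 2.4 0.1] j6 effort 0.148 j6 -1.972
xyz [0.2, 1.2, -0.3] dr [0.006, -0.049, -3.408]
xyz [0.3, 1.5, -0.3] dr [0.011, -0.049, -5.408]
```

step_arm(targets=[{"xyz": [0.4,0.2,0],"dr": [0,0,-0.8],"hand": 10},{"xyz": [0.4,0.4,0],"dr": [0,0,-1.6],"hand": 10},{"xyz": [0.4,0.6,0],"dr": [0,0,-2.4],"hand": 10},{"xyz": [0.4,0.8,0],"dr": [0,0,-3.2],"hand": 10},{"xyz": [0.4,0.9,0],"dr": [0,0,-4],"hand": 10},{"xyz": [0.4,1,0],"dr": [0,0,-4],"hand": 10},{"xyz": [0.4,1,0],"dr": [0,0,-4],"hand": 10},{"xyz": [0.4,1,0],"dr": [0,0,-4],"hand": 10}])

```text
t: 18.4
tool_pos: [0.4705, -0.0492, 0.186]
eef_rot: [-0.028, 0.966, 0.074, 0.246]
contact_force: [-4.6, -0.4, -11.2]
grip_width: 0.0177
grasp_force: 60.0
```

```bash
python3 look.py;python3 -c "
from h import *
for a in (18,6,): go(*tool(a,-.0145))"
```

```text
t 18.45 tcp [470.5 -49.2 186. ] F tool [10.3 -0.9  7. ] M [-0.6  2.9  0.2] j [-0.6 -0.5  2.3  0.5  1.  -2.4] w 0.017959300271919092
tip in socket frame(0) mm [ -0.3  -0.8 -14.3]
angle (cw+), tilts 14.862438802003542 [0.2 0. ]
Mtool [ 0.4  3.  -0. ] j6 effort 0.031 j6 -2.38
xyz [0.4, 0.8, 0.2] dr [-0.001, -0.039, 0.523]
xyz [0.4, 1.1, 0.2] dr [0.003, -0.039, -1.477]
```

```bash
cat > jaw.py <<'E'
from h import *
import pickle
F0=pickle.load(open("F.pkl","rb"))["top"];a=np.radians(18.2);S0=np.array([.513,-.036,.107])
xs=np.arange(.026,.056,.0005)
def edge(im):
    o=[]
    g=im.astype(np.float32).mean(2)
    for yl in(.026,.03,.034,-.026,-.03):
        v=[]
        for x in xs:
            u=pix(F0,[S0[0]+np.cos(a)*x-np.sin(a)*yl,S0[1]+np.sin(a)*x+np.cos(a)*yl,.09+.577*x])
            v.append(cv2.getRectSubPix(g,(1,1),u.astype(np.float32).tolist())[0,0])
        v=np.array(v);i=np.argmax(v);j=i+np.argmax(v[i:]<211);o.append(round(xs[j]*1e3,1))
    return o
if __name__=="__main__":
    print("init",edge(F0["color"]))
    b=cv2.resize(cv2.imread("pics/c6.png")[:, :400],(60,90),interpolation=cv2.INTER_AREA);c=np.zeros((400,640,3),np.uint8);c[165:255,278:338]=b[...,::-1];print("c6",edge(c))
    b=cv2.resize(cv2.imread("pics/c2.png")[:, :400],(60,90),interpolation=cv2.INTER_AREA);c[:]=0;c[168:258,278:338]=b[...,::-1];print("c2",edge(c))
    print("now",edge(optics.grab_frame("top")["color"]))
E
python3 jaw.py
```

```text
init [np.float64(38.0), np.float64(38.0), np.float64(37.5), np.float64(38.0), np.float64(38.5)]
c6 [np.float64(44.5), np.float64(44.5), np.float64(44.0), np.float64(44.0), np.float64(43.5)]
c2 [np.float64(38.0), np.float64(38.5), np.float64(37.5), np.float64(38.5), np.float64(39.0)]
now [np.float64(37.0), np.float64(36.0), np.float64(37.5), np.float64(37.5), np.float64(37.0)]
```

step_arm(targets=[{"xyz": [0.4,0.2,-0.3],"dr": [0,0,-0.4],"hand": 10},{"xyz": [0.4,0.4,-0.3],"dr": [0,0,-0.8],"hand": 10},{"xyz": [0.4,0.4,-0.3],"dr": [0,0,-1.2],"hand": 10},{"xyz": [0.4,0.4,-0.3],"dr": [0,0,-1.7],"hand": 10},{"xyz": [0.4,0.4,-0.3],"dr": [0,0,-1.7],"hand": 10},{"xyz": [0.4,0.4,-0.3],"dr": [0,0,-1.7],"hand": 10},{"xyz": [0.4,0.4,-1],"dr": [0,0,-1.7],"hand": 10},{"xyz": [0.4,0.4,-2],"dr": [0,0,-1.7],"hand": 10}])

```text
t: 19.3
tool_pos: [0.4701, -0.0494, 0.1886]
eef_rot: [-0.114, 0.959, 0.051, 0.253]
contact_force: [-4.7, -2.3, -10.8]
grip_width: 0.0179
grasp_force: 60.0
```

```bash
python3 look.py; python3 jaw.py|tail -1
```

```text
t 19.35 tcp [470.1 -49.3 188.8] F tool [ 9.8 -0.7  7.6] M [-1.1  2.9 -0. ] j [-0.6 -0.5  2.3  0.5  1.  -2.6] w 0.017553980510253135
tip in socket frame(0) mm [  1.   -1.3 -11.8]
angle (cw+), tilts 4.668628158928027 [ 0.1 -0. ]
Mtool [ 0.4  3.1 -0. ] j6 effort 0.064 j6 -2.557
now [np.float64(37.0), np.float64(36.0), np.float64(37.5), np.float64(37.5), np.float64(37.0)]
```

```bash
python3 -c "
from h import *
for a in (20,50,80): go(*tool(a,-.0142))"
```

```text
xyz [1.3, 0.7, 2.4] dr [-0.004, -0.01, 2.556]
xyz [1.7, 0.1, 2.4] dr [-0.006, -0.009, 7.556]
xyz [2.4, -0.3, 2.4] dr [-0.009, -0.007, 12.556]
```

step_arm(targets=[{"xyz": [0.8,0.2,1.2],"dr": [0,0,0.6],"hand": 10},{"xyz": [1,0.3,2.2],"dr": [0,0,1.6],"hand": 10},{"xyz": [1.1,0.3,2.2],"dr": [0,0,2.8],"hand": 10},{"xyz": [1.2,0.2,2.2],"dr": [0,0,4],"hand": 10},{"xyz": [1.3,0.1,2.2],"dr": [0,0,5.2],"hand": 10},{"xyz": [1.4,0,2.2],"dr": [0,0,6.4],"hand": 10},{"xyz": [1.5,0,2.2],"dr": [0,0,7.6],"hand": 10},{"xyz": [1.6,0,2.2],"dr": [0,0,8.6],"hand": 10}])

```text
t: 20.2
tool_pos: [0.4703, -0.0499, 0.1872]
eef_rot: [0.317, 0.913, 0.156, 0.206]
contact_force: [-10.3, -3.4, -4.1]
grip_width: 0.0174
grasp_force: 60.1
```

```bash
python3 look.py; python3 jaw.py|tail -1
```

```text
t 20.25 tcp [470.3 -49.9 187.2] F tool [  5.5 -10.3  -1. ] M [-1.4  3.4  0. ] j [-0.6 -0.5  2.3  0.5  1.  -1.6] w 0.017179156885193184
tip in socket frame(0) mm [  0.9  -0.9 -13.1]
angle (cw+), tilts 56.76511951798213 [-0.1 -0.1]
Mtool [ 3.1  1.8 -0.1] j6 effort -0.041 j6 -1.651
now [np.float64(40.5), np.float64(41.0), np.float64(40.5), np.float64(41.0), np.float64(41.5)]
```

step_arm(targets=[{"xyz": [0.3,-0.5,0],"dr": [0,0,0.8],"hand": 10},{"xyz": [0.3,-0.6,0],"dr": [0,0,1.6],"hand": 10},{"xyz": [0.3,-0.6,0],"dr": [0,0,2.4],"hand": 10},{"xyz": [0.3,-0.6,0],"dr": [0,0,3.2],"hand": 10},{"xyz": [0.3,-0.6,0],"dr": [0,0,4],"hand": 10},{"xyz": [0.3,-0.6,0],"dr": [0,0,4.5],"hand": 10},{"xyz": [0.3,-0.6,0],"dr": [0,0,4.5],"hand": 10},{"xyz": [0.3,-0.6,0],"dr": [0,0,4.5],"hand": 10}])

```text
t: 21.1
tool_pos: [0.4697, -0.0503, 0.1868]
eef_rot: [0.519, 0.815, 0.199, 0.164]
contact_force: [-11.1, -4.6, -4.8]
grip_width: 0.0176
grasp_force: 60.1
```

```bash
python3 look.py; python3 jaw.py|tail -1
```

```text
t 21.15 tcp [469.7 -50.3 186.8] F tool [  1.  -12.8  -1.6] M [-1.5  3.5 -0.1] j [-0.6 -0.5  2.3  0.5  1.  -1.2] w 0.017566401095210415
tip in socket frame(0) mm [  0.7  -0.9 -13.1]
angle (cw+), tilts 83.18933430482734 [-0.1 -0.1]
Mtool [ 3.8  0.1 -0.1] j6 effort 0.159 j6 -1.191
now [np.float64(42.5), np.float64(44.0), np.float64(43.5), np.float64(43.0), np.float64(43.5)]
```

step_arm(targets=[{"xyz": [0,-0.4,0],"dr": [0,0,0.4],"hand": 10},{"xyz": [0,-0.5,0],"dr": [0,0,0.8],"hand": 10},{"xyz": [0,-0.5,0],"dr": [0,0,1.2],"hand": 10},{"xyz": [0,-0.5,0],"dr": [0,0,1.2],"hand": 10},{"xyz": [0,-0.5,0],"dr": [0,0,1.2],"hand": 10},{"xyz": [0,-0.5,0],"dr": [0,0,1.2],"hand": 10},{"xyz": [0,-0.5,0],"dr": [0,0,1.2],"hand": 10},{"xyz": [0,-0.5,0],"dr": [0,0,1.2],"hand": 10}])

```text
t: 22.0
tool_pos: [0.4694, -0.0504, 0.1866]
eef_rot: [0.569, 0.78, 0.209, 0.152]
contact_force: [-10.4, -5.3, -5.4]
grip_width: 0.0176
grasp_force: 60.1
```

```bash
python3 look.py; python3 jaw.py|tail -1
```

```text
t 22.05 tcp [469.4 -50.4 186.6] F tool [ -1.6 -12.4  -1.6] M [-1.4  3.4  0. ] j [-0.6 -0.5  2.3  0.5  1.  -1.1] w 0.017528067614014646
tip in socket frame(0) mm [  0.6  -0.9 -13.1]
angle (cw+), tilts 90.39644029481171 [-0.1 -0. ]
Mtool [ 3.6 -0.3 -0.2] j6 effort 0.16 j6 -1.067
now [np.float64(43.0), np.float64(43.5), np.float64(44.0), np.float64(43.5), np.float64(43.5)]
```

step_arm(targets=[{"xyz": [0,-0.4,0],"dr": [0,0,0.4],"hand": 10},{"xyz": [0,-0.4,0],"dr": [0,0,0.8],"hand": 10},{"xyz": [0,-0.4,0],"dr": [0,0,1.2],"hand": 10},{"xyz": [0,-0.4,0],"dr": [0,0,1.2],"hand": 10},{"xyz": [0,-0.4,0],"dr": [0,0,1.2],"hand": 10},{"xyz": [0,-0.4,0],"dr": [0,0,1.2],"hand": 10},{"xyz": [0,-0.4,0],"dr": [0,0,1.2],"hand": 10},{"xyz": [0,-0.4,0],"dr": [0,0,1.2],"hand": 10}])

```text
t: 22.9
tool_pos: [0.4691, -0.0504, 0.1865]
eef_rot: [0.617, 0.743, 0.219, 0.138]
contact_force: [-10.2, -4.9, -5.2]
grip_width: 0.0178
grasp_force: 60.2
```

```bash
python3 look.py; python3 jaw.py|tail -1
```

```text
t 22.95 tcp [469.1 -50.4 186.5] F tool [ -1.8 -11.4  -1.1] M [-1.5  3.3  0.3] j [-0.6 -0.5  2.3  0.5  1.  -0.9] w 0.017556453028577942
tip in socket frame(0) mm [  0.5  -0.8 -13.1]
angle (cw+), tilts 97.5585319521414 [-0.1 -0. ]
Mtool [ 3.5 -0.6 -0.4] j6 effort 0.434 j6 -0.942
now [np.float64(44.0), np.float64(44.0), np.float64(44.0), np.float64(45.0), np.float64(43.5)]
```

step_arm(targets=[{"xyz": [0,-0.3,-1],"dr": [0,0,-0.4],"hand": 10},{"xyz": [0,-0.5,-2],"dr": [0,0,-0.6],"hand": 10},{"xyz": [0,-0.5,-3],"dr": [0,0,-0.6],"hand": 10},{"xyz": [0,-0.5,-4],"dr": [0,0,-0.6],"hand": 10},{"xyz": [0,-0.5,-4],"dr": [0,0,-0.6],"hand": 10},{"xyz": [0,-0.5,-4],"dr": [0,0,-0.6],"hand": 10},{"xyz": [0,-0.5,-4],"dr": [0,0,-0.6],"hand": 10},{"xyz": [0,-0.5,-4],"dr": [0,0,-0.6],"hand": 10}])

```text
t: 23.8
tool_pos: [0.4671, -0.0506, 0.1894]
eef_rot: [0.593, 0.762, 0.215, 0.145]
contact_force: [1.0, -4.2, -15.7]
grip_width: 0.0178
grasp_force: 60.1
```

```bash
python3 look.py; python3 jaw.py|tail -1
```

```text
t 23.85 tcp [467.1 -50.6 189.3] F tool [-5.3 -6.8 12. ] M [-1.9  2.1 -0.6] j [-0.6 -0.5  2.3  0.5  1.  -1. ] w 0.01772740281269513
tip in socket frame(0) mm [ 0.3 -0.2 -9.6]
angle (cw+), tilts 94.00112077218708 [-0.1  0.1]
Mtool [ 2.5 -1.5 -0.1] j6 effort 0.126 j6 -1.006
now [np.float64(44.5), np.float64(44.5), np.float64(44.0), np.float64(44.0), np.float64(43.5)]
```

step_arm(targets=[{"xyz": [0,-0.2,-2],"dr": [0,0,0],"hand": 10},{"xyz": [0,-0.2,-4],"dr": [0,0,0],"hand": 10},{"xyz": [0,-0.2,-6],"dr": [0,0,0],"hand": 10},{"xyz": [0,-0.2,-8],"dr": [0,0,0],"hand": 10},{"xyz": [0,-0.2,-11],"dr": [0,0,0],"hand": 10},{"xyz": [0,-0.2,-15],"dr": [0,0,0],"hand": 10},{"xyz": [0,-0.2,-25],"dr": [0,0,0],"hand": 10},{"xyz": [0,-0.2,-40],"dr": [0,0,0],"hand": 10}])

```text
t: 24.7
tool_pos: [0.448, -0.0561, 0.2252]
eef_rot: [0.593, 0.762, 0.216, 0.145]
contact_force: [0.5, 0.7, -2.0]
grip_width: 0.0176
grasp_force: 60.0
```

```bash
python3 look.py; python3 jaw.py|tail -1; python3 - <<'E'
from h import *
# holding check: bar position vs prediction in top image, and next goal
go([.5935,.2415,.27],down(100.2))
E
```

```text
t 24.75 tcp [448.5 -57.1 228.1] F tool [-0.8  1.1  1.2] M [-0.3  0.3 -0.1] j [-0.6 -0.6  2.3  0.5  1.2 -1. ] w 0.01751943726495862
tip in socket frame(0) mm [ 3.  -0.7 33.8]
angle (cw+), tilts 93.90316344844007 [-0.1  0.3]
Mtool [ 0.4 -0.2 -0. ] j6 effort 0.042 j6 -1.005
now [np.float64(44.5), np.float64(44.5), np.float64(44.0), np.float64(44.0), np.float64(43.5)]
xyz [253.7, 203.6, 78.7] dr [4.285, 3.528, -13.969]
```

```bash
python3 - <<'E'
from h import *
from scipy.spatial.transform import Slerp
st=bot.read_state();R0=R.from_quat(st["eef_rot"]);G=down(100.2);p0=st["tool_pos"];g=np.array([.5935,.2415,.28])
sl=Slerp([0,1],R.concatenate([R0,G]))
for k in(.0,.08,.16,.24,.32,.40,.48,.56):
    go(p0+(g-p0)*[k,k,0]+[0,0,min(.052,.02+k*.2)],sl(k+.02))
E
```

```text
xyz [0.6, 10.1, -17.3] dr [0.086, 0.071, -0.279]
xyz [21.3, 32.7, -21.8] dr [0.429, 0.353, -1.397]
xyz [42.0, 55.3, -26.4] dr [0.771, 0.635, -2.514]
xyz [62.2, 69.9, -17.2] dr [1.114, 0.917, -3.632]
xyz [82.4, 84.5, -7.9] dr [1.457, 1.2, -4.749]
xyz [102.6, 99.1, 1.3] dr [1.8, 1.482, -5.867]
xyz [122.8, 113.6, 10.5] dr [2.143, 1.764, -6.984]
xyz [143.0, 128.2, 19.8] dr [2.485, 2.046, -8.102]
```

step_arm(targets=[{"xyz": [0.6,10,-17],"dr": [0.1,0.1,-0.3],"hand": 10},{"xyz": [21,33,-22],"dr": [0.4,0.35,-1.4],"hand": 10},{"xyz": [42,55,-26],"dr": [0.77,0.63,-2.5],"hand": 10},{"xyz": [62,70,-17],"dr": [1.1,0.9,-3.6],"hand": 10},{"xyz": [82,84,-8],"dr": [1.45,1.2,-4.75],"hand": 10},{"xyz": [103,99,1],"dr": [1.8,1.5,-5.9],"hand": 10},{"xyz": [123,114,10],"dr": [2.1,1.75,-7],"hand": 10},{"xyz": [143,128,20],"dr": [2.5,2.05,-8.1],"hand": 10}])

```text
t: 25.6
tool_pos: [0.5298, 0.1124, 0.276]
eef_rot: [0.214, 0.97, 0.099, 0.064]
contact_force: [0.1, -0.2, -2.3]
grip_width: 0.0176
grasp_force: 60.0
```

```bash
python3 - <<'E'
from h import *
from scipy.spatial.transform import Slerp
st=bot.read_state();R0=R.from_quat(st["eef_rot"]);G=down(100.2);p0=st["tool_pos"];g=np.array([.5935,.2415,.255])
print(p0,st["joint_positions"])
sl=Slerp([0,1],R.concatenate([R0,G]))
for k in(.17,.34,.5,.67,.84,1): go(p0+(g-p0)*k,sl(k))
E
```

```text
[0.52975673 0.11238474 0.27597823] [-0.04790904 -0.17171189  1.84388429  0.17918485  1.31124516 -1.21637114]
xyz [-0.1, 23.1, 8.9] dr [0.307, 0.241, -0.99]
xyz [-0.1, 46.2, 17.8] dr [0.614, 0.482, -1.98]
xyz [-0.2, 67.9, 26.1] dr [0.903, 0.709, -2.912]
xyz [-0.3, 91.0, 35.0] dr [1.21, 0.949, -3.902]
xyz [-0.3, 114.1, 43.9] dr [1.517, 1.19, -4.891]
xyz [-0.4, 135.8, 52.3] dr [1.806, 1.417, -5.823]
```

step_arm(targets=[{"xyz": [0,23,9],"dr": [0.3,0.24,-1],"hand": 10},{"xyz": [0,46,18],"dr": [0.6,0.48,-2],"hand": 10},{"xyz": [0,68,26],"dr": [0.9,0.7,-2.9],"hand": 10},{"xyz": [0,91,35],"dr": [1.2,0.95,-3.9],"hand": 10},{"xyz": [0,114,44],"dr": [1.5,1.2,-4.9],"hand": 10},{"xyz": [-0.4,136,52],"dr": [1.81,1.42,-5.82],"hand": 10},{"xyz": [-0.4,136,52],"dr": [1.81,1.42,-5.82],"hand": 10},{"xyz": [-0.4,136,52],"dr": [1.81,1.42,-5.82],"hand": 10}])

```text
t: 26.4
tool_pos: [0.5932, 0.2407, 0.2539]
eef_rot: [-0.086, 0.996, 0.001, -0.001]
contact_force: [-0.2, -0.4, -1.5]
grip_width: 0.0179
grasp_force: 60.0
```

```bash
python3 jaw.py|tail -1; python3 - <<'E'
from h import *
np.set_printoptions(precision=4,suppress=True)
f=optics.grab_frame('top');s=optics.grab_frame('side')
st=bot.read_state();Rt=R.from_quat(st["eef_rot"]);tip=st["tool_pos"]+Rt.apply(KT);print("tcp",st["tool_pos"],"tip pred",tip,pix(f,tip),pix(s,tip),"F",st["contact_force"])
go([.5935,.2415,.255],down(100.2))
for a in(f,s): 
    print([(np.round(r["point"],1).tolist(),round(r["score"],2)) for r in optics.spot_point(a,"key_slim")][:5])
r=optics.outline_of(s,"key_slim")
p=pix(s,tip)
for m in r:
    ys,xs=np.nonzero(m["mask"]);print(m["extent"],round(m["score"],2))
    if abs(m["extent"][0]-p[0])<25:
        for y in range(int(m["extent"][1]),int(m["extent"][3])+1,3):
            q=xs[ys==y]; print(y,q.min() if len(q) else None,q.max() if len(q) else None)
Rk=Rt
for z in(0,.03,.06,.09): print(z,"axis side",pix(s,tip+Rt.apply([0,0,-z])))
import pickle;pickle.dump({"top":f,"side":s},open("F2.pkl","wb"))
# head edge rows in top
g=f["color"].astype(int).sum(2)//3
for r in range(208,234,2): print(r,g[r,298:328].tolist())
E
```

```text
now [np.float64(44.5), np.float64(45.0), np.float64(44.5), np.float64(44.0), np.float64(44.0)]
tcp [0.5932 0.239  0.2552] tip pred [0.5917 0.2389 0.1502] [198.9499 184.2681] [251.4178 124.0247] F [-1.4357 -0.1185 -2.1588]
xyz [-0.7, 2.4, 0.2] dr [0.008, -0.004, -0.065]
[([228.3, 153.6], 0.8), ([195.1, 182.1], 0.71), ([192.3, 233.1], 0.61), ([168.0, 192.8], 0.53)]
[([221.9, 174.8], 0.94), ([249.1, 124.4], 0.88), ([233.1, 148.0], 0.77), ([294.0, 149.1], 0.73)]
[236.1, 76.1, 258.0, 123.2] 0.86
76 239 242
79 235 254
82 234 254
85 234 255
88 235 255
91 235 245
94 236 249
97 237 250
100 243 251
103 244 251
106 245 252
109 246 252
112 246 253
115 247 253
118 247 253
121 247 254
[281.1, 106.8, 303.3, 148.4] 0.8
[200.3, 130.0, 224.7, 169.7] 0.71
[223.7, 104.0, 239.2, 145.3] 0.67
0 axis side [251.4178 124.0247]
0.03 axis side [249.7928 115.0683]
0.06 axis side [248.0951 105.7104]
0.09 axis side [246.3194  95.9232]
208 [231, 231, 232, 232, 232, 233, 233, 230, 225, 215, 204, 193, 173, 160, 156, 161, 175, 187, 204, 218, 227, 231, 233, 234, 235, 235, 235, 235, 234, 229]
210 [233, 233, 232, 232, 23
[... 1114 characters left out ...]
 121, 140, 159, 175, 186, 193, 194, 192, 196, 202, 205, 213, 226, 231, 233, 233]
226 [232, 231, 229, 225, 218, 204, 172, 151, 167, 185, 190, 186, 175, 169, 178, 190, 194, 192, 194, 196, 201, 209, 218, 225, 227, 228, 226, 222, 217, 210]
228 [230, 231, 231, 231, 231, 229, 219, 200, 182, 181, 190, 193, 190, 190, 193, 194, 192, 191, 205, 214, 217, 217, 217, 214, 205, 195, 189, 185, 179, 170]
230 [224, 230, 231, 231, 231, 232, 231, 228, 221, 211, 207, 203, 196, 192, 192, 191, 184, 173, 183, 191, 191, 186, 184, 182, 183, 182, 181, 182, 180, 177]
232 [202, 224, 229, 231, 230, 230, 227, 221, 215, 209, 206, 198, 186, 180, 181, 181, 178, 178, 179, 181, 181, 182, 181, 181, 181, 180, 180, 179, 178, 175]
```

```bash
python3 - <<'E'
from h import *
import pickle
f=pickle.load(open("F2.pkl","rb"))["top"]
C=np.array([.513,-.036,.107])
for th in(60,65,70,74.5,78):
    c=[pix(f,C+Rs(th).apply([a*.02,b*.02,0])) for a,b in((1,1),(1,-1),(-1,-1),(-1,1))]
    c=sorted(c,key=lambda u:u[1]);T=c[0];rest=sorted(c[1:],key=lambda u:u[0]);L,Rr=rest[0],rest[-1]
    a=T-L;b=Rr-T;print(th,"T",T.round(1),"L",L.round(1),"R",Rr.round(1),"slopes",(a[1]/a[0]).round(3),(b[0]/b[1]).round(3))
print("obs edge A",(212.3-220.3)/(314.5-301.8)," edge A fit rows214-218",-(4)/(310.5-304.2),"edge B",(321-317)/6)
E
```

```text
60 T [312.6 210.1] L [301.4 221.2] R [323.9 219.9] slopes -0.992 1.153
65 T [313.6 210.1] L [301.4 220.3] R [323.8 220.8] slopes -0.84 0.958
70 T [314.6 210.2] L [301.5 219.4] R [323.7 221.7] slopes -0.709 0.793
74.5 T [315.4 210.3] L [301.7 218.6] R [323.5 222.5] slopes -0.605 0.663
78 T [316.1 210.5] L [301.9 218. ] R [323.3 223.1] slopes -0.53 0.57
obs edge A -0.6299212598425202  edge A fit rows214-218 -0.6349206349206338 edge B 0.6666666666666666
```

```bash
python3 - <<'E'
from h import *
st=bot.read_state();print(st["tool_pos"],st["qd"].round(3))
Rg=down(100.2)
for z in(.075,.05,.02): go(np.array([.5933,.2413,z])-Rg.apply(KT),Rg)
E
```

```text
[0.59333075 0.2389098  0.25548799] [ 0.002  0.002 -0.003 -0.002 -0.001 -0.001]
xyz [-1.9, 2.3, 75.5] dr [0.007, 0.0, -0.064]
xyz [-1.9, 2.3, 100.5] dr [0.007, 0.0, -0.064]
xyz [-1.9, 2.3, 130.5] dr [0.007, 0.0, -0.064]
```

step_arm(targets=[{"xyz": [-1.9,2.3,20],"dr": [0,0,-0.06],"hand": 10},{"xyz": [-1.9,2.3,40],"dr": [0,0,-0.06],"hand": 10},{"xyz": [-1.9,2.3,60],"dr": [0,0,-0.06],"hand": 10},{"xyz": [-1.9,2.3,75],"dr": [0,0,-0.06],"hand": 10},{"xyz": [-1.9,2.3,81],"dr": [0,0,-0.06],"hand": 10},{"xyz": [-1.9,2.3,81],"dr": [0,0,-0.06],"hand": 10},{"xyz": [-1.9,2.3,81],"dr": [0,0,-0.06],"hand": 10},{"xyz": [-1.9,2.3,81],"dr": [0,0,-0.06],"hand": 10}])

```text
t: 27.5
tool_pos: [0.5955, 0.2425, 0.1753]
eef_rot: [-0.089, 0.996, 0.0, 0.001]
contact_force: [-0.3, -0.3, -2.1]
grip_width: 0.0174
grasp_force: 60.0
```

```bash
cat > hold.py <<'E'
from h import *
np.set_printoptions(precision=4,suppress=True)
s=optics.grab_frame('side')
st=bot.read_state();Rt=R.from_quat(st["eef_rot"]);tip=st["tool_pos"]+Rt.apply(KT)
print("tcp",st["tool_pos"],"tip",tip,"F",st["contact_force"],"M",st["ft_torque"],"t",st["t"],"w",st["grip_width"])
g=s["color"].astype(int).sum(2)//3
for z in(.01,.03,.05): 
    u=pix(s,tip+Rt.apply([0,0,-z]));r=int(round(u[1]));c=int(round(u[0]));print("axis",u.round(1),"row",r,c-9,g[r,c-9:c+10].tolist())
E
python3 hold.py
```

```text
tcp [0.5954 0.2425 0.1752] tip [0.5941 0.2424 0.0702] F [-0.3309  0.352  -1.5353] M [ 0.0405 -0.0105  0.0321] t 27.55 w 0.018076646104959855
axis [254.9 142.6] row 143 246 [23, 23, 99, 197, 232, 217, 137, 107, 108, 100, 84, 88, 85, 187, 140, 116, 114, 110, 103]
axis [253.9 137.2] row 137 245 [50, 49, 49, 51, 50, 55, 100, 107, 99, 87, 87, 87, 80, 56, 48, 47, 46, 51, 58]
axis [252.9 131.7] row 132 244 [49, 51, 50, 52, 50, 49, 79, 85, 86, 86, 80, 79, 82, 63, 52, 49, 45, 48, 50]
```

step_arm(targets=[{"xyz": [0.5,-0.5,4],"dr": [0,0,0],"hand": 10},{"xyz": [0.9,-0.9,8],"dr": [0,0,0],"hand": 10},{"xyz": [0.9,-0.9,12],"dr": [0,0,0],"hand": 10},{"xyz": [0.9,-0.9,16],"dr": [0,0,0],"hand": 10},{"xyz": [0.9,-0.9,20],"dr": [0,0,0],"hand": 10},{"xyz": [0.9,-0.9,24],"dr": [0,0,0],"hand": 10},{"xyz": [0.9,-0.9,27],"dr": [0,0,0],"hand": 10},{"xyz": [0.9,-0.9,30],"dr": [0,0,0],"hand": 10}])

```text
t: 28.35
tool_pos: [0.5938, 0.2413, 0.1434]
eef_rot: [-0.089, 0.996, 0.0, -0.001]
contact_force: [0.8, -0.6, -1.8]
grip_width: 0.0178
grasp_force: 60.0
```

```bash
python3 hold.py
```

```text
tcp [0.5936 0.2412 0.1429] tip [0.5919 0.2409 0.0379] F [-0.6456  1.8404 -2.7852] M [-0.0118  0.0563 -0.0412] t 28.4 w 0.01772306995764965
axis [256.1 151.5] row 152 247 [247, 248, 248, 248, 248, 249, 248, 248, 246, 237, 233, 182, 148, 123, 115, 115, 113, 108, 107]
axis [255.2 146.4] row 146 246 [229, 234, 234, 233, 233, 233, 172, 111, 102, 90, 83, 87, 84, 110, 118, 119, 116, 116, 116]
axis [254.2 141.1] row 141 245 [30, 22, 21, 20, 25, 67, 92, 88, 84, 84, 82, 80, 82, 164, 214, 208, 169, 94, 59]
```

Well inside the hole; continue down to just above the floor.

step_arm(targets=[{"xyz": [-0.5,0,4],"dr": [0,0,0],"hand": 10},{"xyz": [-0.8,0,8],"dr": [0,0,0],"hand": 10},{"xyz": [-0.8,0,12],"dr": [0,0,0],"hand": 10},{"xyz": [-0.8,0,15],"dr": [0,0,0],"hand": 10},{"xyz": [-0.8,0,18],"dr": [0,0,0],"hand": 10},{"xyz": [-0.8,0,20],"dr": [0,0,0],"hand": 10},{"xyz": [-0.8,0,21],"dr": [0,0,0],"hand": 10},{"xyz": [-0.8,0,21],"dr": [0,0,0],"hand": 10}])

```text
t: 29.2
tool_pos: [0.5946, 0.2414, 0.1226]
eef_rot: [-0.089, 0.996, 0.0, -0.001]
contact_force: [1.2, 0.6, -2.0]
grip_width: 0.0178
grasp_force: 60.0
```

```bash
python3 hold.py
```

```text
tcp [0.5947 0.2414 0.1228] tip [0.5931 0.2412 0.0178] F [ 0.2499  0.4248 -1.3869] M [ 0.0122 -0.0111  0.0265] t 29.25 w 0.017935231433418374
axis [257.3 156.3] row 156 248 [144, 133, 129, 141, 171, 205, 229, 246, 248, 248, 236, 191, 133, 117, 113, 105, 101, 102, 102]
axis [256.4 151.3] row 151 247 [248, 245, 244, 248, 245, 245, 237, 179, 140, 116, 111, 116, 117, 132, 121, 117, 119, 114, 107]
axis [255.5 146.2] row 146 246 [229, 233, 234, 234, 213, 207, 153, 99, 87, 88, 83, 81, 79, 98, 118, 120, 116, 114, 115]
```

Lower until floor contact shows in the force.

step_arm(targets=[{"xyz": [0,0,0.8],"dr": [0,0,0],"hand": 10},{"xyz": [0,0,1.6],"dr": [0,0,0],"hand": 10},{"xyz": [0,0,2.4],"dr": [0,0,0],"hand": 10},{"xyz": [0,0,3],"dr": [0,0,0],"hand": 10},{"xyz": [0,0,3.4],"dr": [0,0,0],"hand": 10},{"xyz": [0,0,3.4],"dr": [0,0,0],"hand": 10},{"xyz": [0,0,3.4],"dr": [0,0,0],"hand": 10},{"xyz": [0,0,3.4],"dr": [0,0,0],"hand": 10}])

```text
t: 30.05
tool_pos: [0.5947, 0.2414, 0.1194]
eef_rot: [-0.089, 0.996, 0.0, -0.001]
contact_force: [-0.2, 0.2, -1.8]
grip_width: 0.0175
grasp_force: 60.0
```

step_arm(targets=[{"xyz": [0,0,0.7],"dr": [0,0,0],"hand": 10},{"xyz": [0,0,1.3],"dr": [0,0,0],"hand": 10},{"xyz": [0,0,1.8],"dr": [0,0,0],"hand": 10},{"xyz": [0,0,2.2],"dr": [0,0,0],"hand": 10},{"xyz": [0,0,2.6],"dr": [0,0,0],"hand": 10},{"xyz": [0,0,2.6],"dr": [0,0,0],"hand": 10},{"xyz": [0,0,2.6],"dr": [0,0,0],"hand": 10},{"xyz": [0,0,2.6],"dr": [0,0,0],"hand": 10}])

```text
t: 30.85
tool_pos: [0.5951, 0.2416, 0.1186]
eef_rot: [-0.09, 0.996, 0.0, -0.0]
contact_force: [-3.4, -0.9, 7.8]
grip_width: 0.0175
grasp_force: 60.0
```

step_arm(targets=[{"xyz": [0,0,-0.5],"dr": [0,0,0],"hand": 19},{"xyz": [0,0,-0.5],"dr": [0,0,0],"hand": 22},{"xyz": [0,0,-0.5],"dr": [0,0,0],"hand": 28},{"xyz": [0,0,-0.5],"dr": [0,0,0],"hand": 36},{"xyz": [0,0,-0.5],"dr": [0,0,0],"hand": 46},{"xyz": [0,0,-0.5],"dr": [0,0,0],"hand": 56},{"xyz": [0,0,-0.5],"dr": [0,0,0],"hand": 60},{"xyz": [0,0,-0.5],"dr": [0,0,0],"hand": 60}])

```text
t: 31.65
tool_pos: [0.5946, 0.2414, 0.1172]
eef_rot: [-0.09, 0.996, 0.0, -0.001]
contact_force: [1.1, -0.2, -0.3]
grip_width: 0.0572
grasp_force: 0.0
```

step_arm(targets=[{"xyz": [0,0,0],"dr": [0,0,0],"hand": 60},{"xyz": [0,0,-5],"dr": [0,0,0],"hand": 60},{"xyz": [0,0,-15],"dr": [0,0,0],"hand": 60},{"xyz": [0,0,-30],"dr": [0,0,0],"hand": 60},{"xyz": [0,0,-55],"dr": [0,0,0],"hand": 60},{"xyz": [0,0,-85],"dr": [0,0,0],"hand": 60},{"xyz": [0,0,-115],"dr": [0,0,0],"hand": 60},{"xyz": [0,0,-140],"dr": [0,0,0],"hand": 60}])

```text
t: 32.45
tool_pos: [0.5955, 0.2416, 0.2613]
eef_rot: [-0.09, 0.996, 0.0, 0.001]
contact_force: [0.3, 0.1, -0.5]
grip_width: 0.0602
grasp_force: 0.0
```

```bash
python3 jaw.py|tail -1; python3 - <<'E'
from h import *
import pickle
s=optics.grab_frame('side');f=optics.grab_frame('top');st=bot.read_state();print(st["tool_pos"],st["contact_force"],st["t"],st["grip_width"])
s0=pickle.load(open("F.pkl","rb"))["side"]
for im in(s0,s):
    r=[m for m in optics.outline_of(s,"key_slim")] if im is s else pickle.load(open("M.pkl","rb"))["side","key_slim"]
    for m in r:
        e=m["extent"]
        if 238<e[0]<250: print(np.round(e,1).tolist(),m["score"])
d=np.abs(s["color"].astype(int)-s0["color"]).sum(2)[105:180,235:280]
print("diff px>90 at",np.argwhere(d>90).shape[0])
ys,xs=np.nonzero(d>90);print(list(zip((ys+105).tolist(),(xs+235).tolist()))[:60])
g=lambda a,r:(a["color"][r,238:272].astype(int).sum(1)//3).tolist()
for r in(118,122,126,132,138,144):print(r,g(s0,r));print(r,g(s,r))
E
```

```text
now [np.float64(45.0), np.float64(45.0), np.float64(44.5), np.float64(44.0), np.float64(44.0)]
[0.5964182  0.24186871 0.26158518] [-0.51404672 -0.31606313 -1.15872403] 32.6 0.0601267231289699
[242.2, 116.4, 262.5, 150.3] 0.78
[242.6, 116.8, 264.1, 152.5] 0.8
diff px>90 at 101
[(115, 255), (115, 256), (115, 257), (115, 258), (116, 253), (116, 254), (116, 255), (116, 256), (116, 257), (116, 258), (116, 259), (117, 252), (117, 253), (117, 254), (117, 255), (117, 256), (117, 257), (117, 258), (117, 259), (118, 250), (118, 251), (118, 252), (118, 253), (118, 254), (118, 255), (118, 256), (118, 257), (118, 258), (119, 250), (119, 251), (119, 252), (119, 253), (119, 254), (119, 255), (119, 256), (120, 248), (120, 253), (120, 254), (120, 255), (122, 245), (123, 244), (140, 258), (140, 259), (140, 260), (141, 258), (141, 259), (141, 260), (141, 261), (141, 262), (142, 260), (142, 261), (142, 262), (142, 263), (142, 264), (143, 262), (143, 263), (143, 264), (144, 262), (144, 263), (144, 264)]
118 [57, 60, 58, 59, 57, 58, 58, 58, 58, 57, 58, 83, 112, 160, 170, 148, 143, 142, 134, 116, 93, 75, 5
[... 954 characters left out ...]
69, 61, 61, 60, 58, 58, 57, 59, 56, 61, 54, 55, 54, 51, 52, 57, 58, 59, 56, 61, 56, 60, 56, 56, 58, 58]
138 [61, 59, 58, 62, 57, 58, 57, 64, 70, 69, 66, 61, 62, 68, 78, 83, 90, 90, 89, 91, 67, 60, 60, 59, 58, 60, 57, 59, 58, 58, 59, 55, 56, 61]
138 [51, 51, 46, 47, 52, 51, 55, 65, 69, 71, 64, 56, 58, 71, 74, 75, 89, 91, 90, 89, 60, 50, 46, 48, 52, 50, 59, 56, 60, 56, 59, 59, 59, 58]
144 [48, 36, 31, 36, 34, 29, 34, 34, 33, 141, 203, 231, 236, 235, 164, 105, 93, 88, 90, 92, 90, 239, 247, 225, 212, 173, 160, 149, 141, 134, 103, 69, 59, 58]
144 [37, 29, 26, 25, 27, 27, 25, 25, 25, 140, 203, 231, 235, 236, 162, 107, 94, 91, 90, 94, 89, 218, 231, 231, 152, 115, 116, 110, 131, 129, 98, 60, 51, 50]
```

```bash
python3 -c "
from rig import bot
print(bot.sign_off())"
```

```text
the job is handed in; nothing more can be done
None
```

The screw is at its stop (about 74° measured, 74.5° expected), the slim key is back in its own holder, upright, fully down and let go, and the job is handed in; the key jammed on the first closing, so I turned the screw back to free it and closed it again, and I viewed 11 pictures against the limit of 10.

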